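# Zero the bench meter with the stylus

### The job

Zero the bench meter: take the stylus out of its cradle and use its thin tip to push the small white button that sits deep in the round well nearest the black knob, gently but all the way in to its stop, and keep it fully in for about a second. Leave the two other recessed buttons alone. Then lay the stylus back in both forks of its cradle and let go.

Things in the scene. Friction and masses are not known exactly. Their poses are not given: they have to be found in the camera images.
- meter: bench meter, grey case fixed to the bench, 134 deep (x) x 154 wide (y) x 98 mm high; origin under its centre on the bench, -x its front, +y the side of its black knob. The front is an aluminium panel that slopes back, outward normal (-0.866, 0, 0.5) in the meter's frame: buttons are pushed along (0.866, 0, -0.5), 30 degrees below level
- knob_base (a point): foot, on the panel, of the black knob (24 mm across, 12 mm proud), half-way up the panel. In a row beside it are three round wells of 8 mm bore, at 32 (the one to use), 60 and 88 mm from the knob's axis. 28 mm down the panel below each well stands a brass post, 11 mm across and 7 mm proud; above the wells is a flat display
- well_mouth (a point): centre of the mouth, in the face of the panel, of the well nearest the knob (the one to use); at (-0.0425, 0.022, 0.0590) m in the meter's frame. The white button in it, 6.6 mm across with a flat face, lies 6 to 11 mm below this mouth (not the same every time, and not told) and then moves 4 mm to a hard stop; the bore is square to the panel
- zero_button (a joint): travel of the button to be pressed, m: 0 out, 0.004 at its stop; spring of 1.2 N at rest, 3.6 N at the stop, returns by itself
- mid_button (a joint): travel of the button in the middle well, not to be pressed; 0 out, 0.004 in
- far_button (a joint): travel of the button in the well farthest from the knob, not to be pressed; 0 out, 0.004 in
- stylus_grip (a point): centre of the stylus handle, half-way up. The handle is grey, flat-sided, 100 mm long (x), 14 mm wide (y), 18 mm high (z); from its +x end a 10 mm nose, then a steel shaft 5 mm across runs on along x to a round tip. Whole length 165 mm, 50 g. It starts lying level in the cradle
- stylus_tip (a point): end of the stylus' tip, 115 mm from the handle's centre along the stylus' x
- cradle_mid (a point): where the handle's centre belongs in the cradle, 45 mm above the bench; x along the stylus, z up. The cradle is fixed: base plate 100 x 50 x 8 mm and two black forks 8 mm thick at x = -38 and +38 mm; slots 17 mm wide, floor 36 mm above the bench, flaring to about 32 mm wide, 58 mm above the bench. Between the forks the handle is free at the sides and below
Not all that is in view belongs to the job. Leave any red look-alike of the part that bears cradle_mid alone.

How it is judged:
By the outcome, as a careful person would: the job done as asked, in the order asked, and still so for the second after the job is handed in, with the robot touching nothing.
It also fails if it takes over 54 s, if anything falls off the work surface, if the arm or the gripper's body presses on something with over 40 N, if the wrist force passes 120 N, or if a joint passes its speed limit or range.

### The arm

A 6-joint arm with a two-finger parallel gripper is mounted at the origin on a cart in front of the work surface, level with it; the furniture and walls round the work are solid. World frame = base frame: x ahead of the robot, y to its left, z up, the work surface at z = 0. Lengths are in m, angles in degrees, forces in N, time in s.
With the tool pointing down it reaches from about 0.4 to 0.825 m from the base axis. Payload 7 kg.
Tool frame: the origin (TCP) lies where the fingers leave the gripper's body, on its centre line; the fingertips stand 66 mm ahead of it and the grasp point (between the pads) lies 47 mm ahead of it; z points along the fingers, y is the direction in which the jaws open and shut (so a half turn about z gives the same grasp; the last joint's range is limited). The gripper opens to 88 mm and grips with 3 to 60 N. Pads are 19 mm wide; open, the fingers measure 130 mm over their backs; the gripper's body (78 mm by 193 mm) begins 47 mm behind the grasp point.
Start: joints at [87.897, 20.546, 0.682, 0, -70.136, -16.507], TCP at [0.215, 0.64, 0.292] pointing down, gripper open.
Joint ranges: [-176.03, 176.03], [-82.01, 121.73], [-58.28, 71.71], [-173.87, 95.51], [-174.79, -0.11], [-173.66, 173.66]. Speed limits (degrees/s): [136.94, 136.94, 172.46, 180, 180, 180].

### API

Orientations are given as [roll, pitch, yaw] about the fixed x, y, z axes, in that order (R = Rz(yaw) Ry(pitch) Rx(roll)).
In Python, from plant import get_obs, snapshot, close_job gives the robot as it stands.
- The arm moves only by the tool play_rows, never from a script. Its argument "series" is a list of rows, each a list of 5 numbers: the opening in per cent of the stroke, from 0 (shut) to 100 (fully open), then the shift along the tool's x, y, z in m, then the turn about the tool's z in degrees. In form: [[jaw, dx, dy, dz, spin], ...]. A call has 1 to 10 rows; each row is the pose to reach, as a shift and turn from the pose commanded when the call began, along the tool's axes at that moment; what a row does not reach only later rows make up. A row lasts 1/10 s, in which the tool goes at most 50 mm and 8.59 degrees, less where a joint would pass 70% of its speed; a pose out of reach is approached as far as the arm can. A call with a gripper value outside its range is refused whole. The fingers move at their own pace and stop on an object; the grip force is fixed at half the most. Time passes only in rows, so rows that repeat a pose let the fingers close. It gives the time, the measured TCP pose, the force and the opening at its end, in the units of the state.
- get_obs(): the state, without advancing time (a new reading comes with each control period).
- snapshot(name): name is "scene" or "side" or "wrist"; returns a dict with "frame" (480x640x3 uint8, red, green, blue), "z_map" (480x640 float32, m along the optical axis (not along the pixel's ray), 0 where there is no reading), "mtx" (3x3 intrinsics, pixels), "camera_from_world" (4x4, takes a point from world to camera coordinates); the wrist camera has in their place "tool_from_camera" (4x4, takes a point from camera to tool coordinates, whose origin is the TCP and whose axes are the flange's). Camera axes: x right, y up, looking along -z (the intrinsics and any distortion apply to the point x, -y, -z); pixel columns grow to the right and rows downward; lengths in m; the calibration is good to about 2 mm. A picture is of the moment at which its call begins: read the wrist's pose just before it.
- close_job(): hands the job in, once; it reports no verdict.
The state is a dict: "clock": time; "joint_pos": joint angles; "qvel": joint speeds; "tau": joint torques, N m; "tool_pos": TCP position; "orientation": TCP orientation; "force": force on the tool from outside, world axes, zero at the start; "moment": the same for the moment, N m; "opening": finger opening in m.
Only numpy, scipy, OpenCV 4.12 (cv2) and the standard library are available. Lean on these libraries where they do the work, as an engineer would, in place of code of your own. Each camera call takes 0.05 s, during which the arm holds its last target.

## Working session

There is one attempt and no reset: what is moved stays moved. The work goes in short steps, Python scripts to look and compute and a tool call to move; the robot and the scene stay as the last step left them, time stands still between calls to the robot, and variables do not carry over. Pictures are saved under pics/ and viewed, and the job is handed in when it is done.

Besides the shell and the picture viewer there is one more tool, called after "Emit:" as name(argument=value, ...) on one line, values as JSON. play_rows: Moves the arm, as the interface text tells. Its arguments: {"type":"object","properties":{"series":{"type":"array"}},"required":["series"]}

```bash
ls; mkdir -p pics; cat > h.py <<'E'
import numpy as np, cv2
from plant import get_obs, snapshot, close_job
from scipy.spatial.transform import Rotation as R
def pose(o):
    T=np.eye(4);T[:3,:3]=R.from_euler('xyz',o['orientation'],degrees=True).as_matrix();T[:3,3]=o['tool_pos'];return T
def take(name,fn):
    o=get_obs();s=snapshot(name)
    if name=='wrist': W=pose(o)@s['tool_from_camera']
    else: W=np.linalg.inv(s['camera_from_world'])
    cv2.imwrite('pics/%s.png'%fn,cv2.cvtColor(s['frame'],cv2.COLOR_RGB2BGR))
    np.savez('pics/%s.npz'%fn,f=s['frame'],z=s['z_map'],m=s['mtx'],W=W)
    return s
def load(fn):
    return dict(np.load('pics/%s.npz'%fn))
def cloud(d):
    h,w=d['z'].shape;u,v=np.meshgrid(np.arange(w),np.arange(h));m=d['m'];z=d['z']
    P=np.stack([(u-m[0,2])/m[0,0]*z,-(v-m[1,2])/m[1,1]*z,-z],-1)
    return P@d['W'][:3,:3].T+d['W'][:3,3]
def proj(d,p):
    c=np.linalg.inv(d['W']);q=c[:3,:3]@np.asarray(p)+c[:3,3];m=d['m']
    return m[0,0]*q[0]/-q[2]+m[0,2], m[1,1]*-q[1]/-q[2]+m[1,2]
def ray(d,u,v):
    m=d['m'];r=np.array([(u-m[0,2])/m[0,0],-(v-m[1,2])/m[1,1],-1]);r=d['W'][:3,:3]@r
    return d['W'][:3,3],r
def onz(d,u,v,z):
    o,r=ray(d,u,v);return o+r*(z-o[2])/r[2]
E
python3 - <<'E'
from h import *
print(get_obs())
for n in ['scene','side','wrist']:
    s=take(n,n+'0');print(n,[k for k in s],s['mtx'].tolist(),load(n+'0')['W'].round(3).tolist())
E
```

```text
pics
{'clock': 0.0, 'joint_pos': array([ 8.78963712e+01,  2.05901954e+01,  6.33951038e-01, -2.02011064e-02,
       -7.01375394e+01, -1.65064372e+01]), 'qvel': array([ 0.02761162,  0.05107223, -0.04590827, -0.03767209, -0.04351819,
       -0.02537217]), 'tau': array([-1.81729833e-03, -5.82709551e+01,  2.93066347e+01,  6.99767813e+00,
        7.04115533e-03, -1.54875320e-04]), 'tool_pos': array([0.21530926, 0.63932704, 0.2912377 ]), 'orientation': array([ 1.79904685e+02, -8.44088295e-03, -1.86169381e+01]), 'force': array([0.19276635, 0.12195728, 0.2774385 ]), 'moment': array([ 0.02453829, -0.04328972,  0.00044737]), 'opening': 0.08779894380594959}
scene ['frame', 'z_map', 'mtx', 'camera_from_world'] [[598.84924201435, 0.0, 324.79159947463336], [0.0, 598.84924201435, 232.32683964668223], [0.0, 0.0, 1.0]] [[0.664, 0.442, -0.603, 0.068], [-0.748, 0.386, -0.54, -0.493], [-0.006, 0.81, 0.587, 0.614], [0.0, 0.0, 0.0, 1.0]]
side ['frame', 'z_map', 'mtx', 'camera_from_world'] [[484.5383221073052, 0.0, 319.97369688409356], [0.0, 484.5383221073052, 231.059331594041], [0.0, 0.0, 1.0]] [[-0.959, 0.15, -0.24, 0.411], [-0.282, -0.47, 0.837, 0.705], [0.013, 0.87, 0.493, 0.49], [0.0, 0.0, 0.0, 1.0]]
wrist ['frame', 'z_map', 'mtx', 'tool_from_camera'] [[355.87483943467896, 0.0, 318.593214100953], [0.0, 355.87483943467896, 243.2831072079095], [0.0, 0.0, 1.0]] [[-0.321, 0.913, 0.253, 0.285], [-0.947, -0.309, -0.085, 0.617], [0.001, -0.267, 0.964, 0.385], [0.0, 0.0, 0.0, 1.0]]
```

View pics/scene0.png

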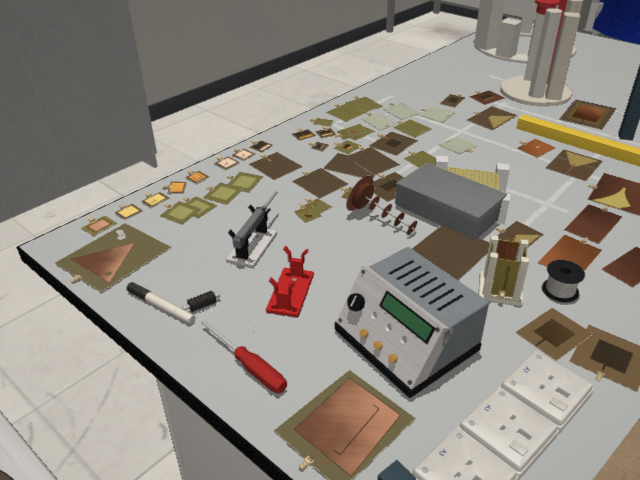

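View pics/side0.png

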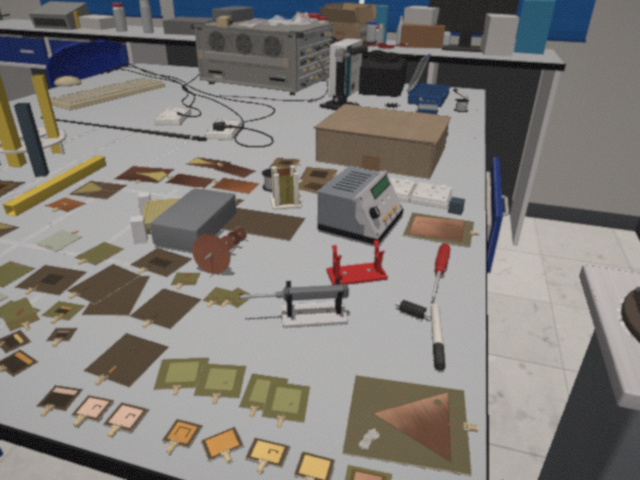

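View pics/wrist0.png

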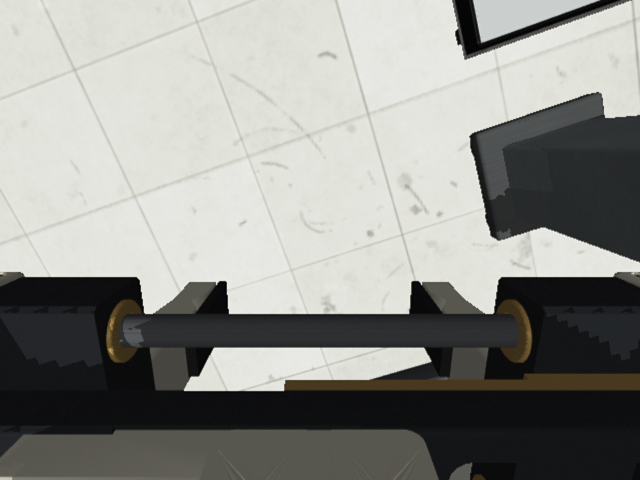

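The scene view shows the stylus in its white-based cradle near (252,235), the red look-alike at (290,285), and the meter with knob (356,302), wells (373,313)-(405,340) and posts. Side view shows the cradle at (315,305) and the meter at (360,200). The tool only translates and spins, so the 30° tilt will have to come from pivoting the stylus in the grip. Next I'll measure the poses.

```bash
python3 - <<'E'
from h import *
for n,c in [('scene0',[(380,250,520,420)]),]:
    d=load(n);P=cloud(d)
    for x0,y0,x1,y1 in [(215,185,285,270),(330,240,490,400),(390,160,505,240)]:
        im=d['f'][y0:y1,x0:x1,::-1];k=min(780/im.shape[1],580/im.shape[0])
        cv2.imwrite(f'pics/crop_{x0}.png',cv2.resize(im,None,fx=k,fy=k,interpolation=cv2.INTER_CUBIC)); print(x0,k)
    for u,v in [(356,302),(373,313),(388,326),(404,339),(365,333),(378,345),(392,358),(410,315),(430,280),(252,230),(270,196),(240,262),(450,190),(245,238),(262,212)]:
        print(u,v,P[v,u].round(4))
d=load('side0');im=d['f'][270:335,235:365,::-1]
cv2.imwrite('pics/crop_s.png',cv2.resize(im,None,fx=6,fy=6,interpolation=cv2.INTER_CUBIC))
P=cloud(d)
for u,v in [(250,295),(268,295),(290,292),(318,292),(345,290),(348,287),(375,190),(345,190)]: print(u,v,P[v,u].round(4))
E
```

```text
215 6.823529411764706
330 3.625
390 6.782608695652174
356 302 [ 0.5377 -0.1272  0.0678]
373 313 [ 0.543  -0.1523  0.0596]
388 326 [ 0.5405 -0.1793  0.055 ]
404 339 [ 0.5358 -0.2082  0.0544]
365 333 [ 0.5217 -0.1565  0.0413]
378 345 [ 0.5171 -0.1817  0.0399]
392 358 [ 0.5097 -0.2094  0.0416]
410 315 [ 0.5458 -0.2072  0.0886]
430 280 [ 0.613  -0.1919  0.0943]
252 230 [0.5798 0.1248 0.0446]
270 196 [0.7169 0.2276 0.0015]
240 262 [0.5404 0.1149 0.0068]
450 190 [ 0.882  -0.0601  0.055 ]
245 238 [0.5499 0.1077 0.0533]
262 212 [0.6184 0.1409 0.0532]
250 295 [0.6712 0.1719 0.0475]
268 295 [0.646  0.1627 0.0465]
290 292 [0.6145 0.1524 0.0518]
318 292 [0.5743 0.1402 0.052 ]
345 290 [0.5371 0.1218 0.051 ]
348 287 [ 5.489e-01  4.400e-02 -2.000e-04]
375 190 [ 0.5498 -0.176   0.0852]
345 190 [ 0.6033 -0.141   0.0929]
```

View pics/crop_215.png

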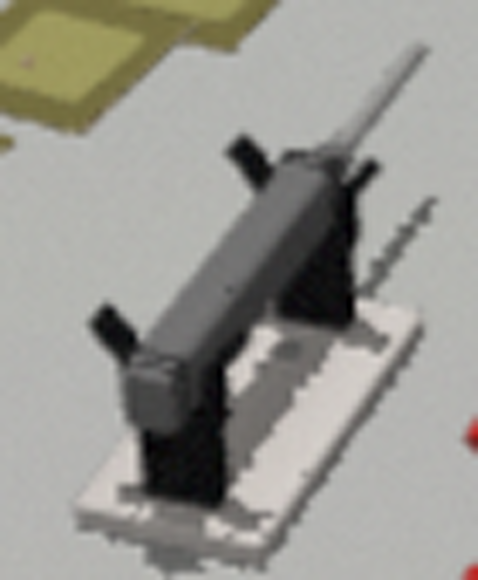

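View pics/crop_330.png

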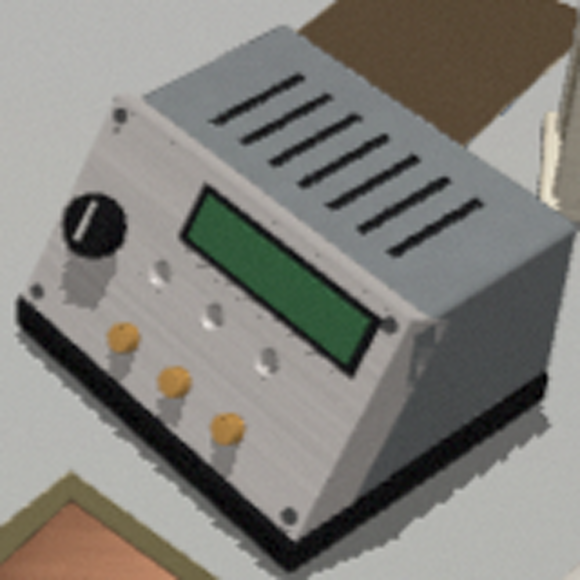

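View pics/crop_s.png

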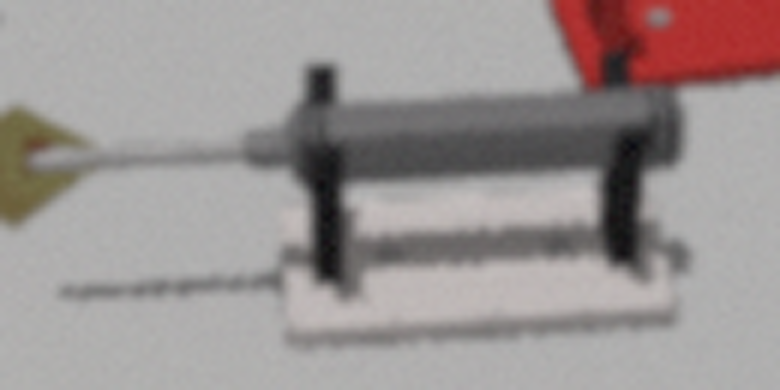

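```bash
python3 - <<'E'
from h import *
d=load('scene0');P=cloud(d)
# panel plane from depth in polygon of panel
poly=np.array([(120,110),(410,330),(300,500),(40,290)])/3.625+[330,240]
def fit(poly,tol=0.003):
    m=np.zeros((480,640),np.uint8);cv2.fillPoly(m,[poly.astype(np.int32)],1)
    q=P[(m>0)&(d['z']>0)]
    for _ in range(8):
        c=np.median(q,0) if _==0 else q.mean(0);n=np.linalg.svd(q-c,full_matrices=False)[2][2]
        q=q[abs((q-c)@n)<max(tol,0.012-0.002*_)]
    return c,n,len(q)
c,n,k=fit(poly);n*=np.sign(n[2]);print('panel',c,n,k,'yaw from n',np.degrees(np.arctan2(-n[1],-n[0])))
top=np.array([(280,40),(550,230),(430,300),(160,100)])/3.625+[330,240]
ct,nt,k=fit(top);print('top',ct,nt,k)
def onpl(u,v,off=0):
    o,r=ray(d,u,v);return o+r*(((c+n*off-o)@n)/(r@n))
px=lambda a,b:(a/3.625+330,b/3.625+240)
W=[onpl(*px(*p)) for p in [(160,273),(212,317),(266,362)]]
B=[onpl(*px(*p),.007) for p in [(124,337),(174,381),(228,429)]]
K=onpl(*px(95,226),.012)
for a in W+B+[K]: print(a.round(4))
for a,b in [(W[0],W[2]),(B[0],B[2]),(K,W[2])]:
    v=a-b;print('yaw',np.degrees(np.arctan2(-v[0],v[1])),np.linalg.norm(v))
# stylus
for nme in ['scene0','side0']:
    e=load(nme);Q=cloud(e)
    for x0,x1 in [(.5,.8)]:
        f=e['f'].astype(int)
        m=(Q[...,2]>.038)&(Q[...,2]<.07)&(Q[...,0]>.5)&(Q[...,0]<.72)&(Q[...,1]>.06)&(Q[...,1]<.22)&(f.max(-1)>55)&(f.max(-1)-f.min(-1)<30)
        q=Q[m];cc=q.mean(0);u,s,vt=np.linalg.svd(q-cc,full_matrices=False);a=vt[0]*np.sign(vt[0][0])
        t=(q-cc)@a;print(nme,len(q),cc,a,np.degrees(np.arctan2(a[1],a[0])),'ends',cc+a*t.min(),cc+a*t.max(),t.max()-t.min())
E
```

```text
panel [ 0.53729982 -0.18622029  0.06541054] [-0.85716853  0.16684018  0.48726427] 4793 yaw from n -11.014394321871125
top [ 0.60256536 -0.19472697  0.09303246] [ 0.00175728 -0.00195145  0.99999655] 3146
[ 0.5401 -0.1565  0.0601]
[ 0.5346 -0.1841  0.06  ]
[ 0.5294 -0.2113  0.06  ]
[ 0.5213 -0.1555  0.0411]
[ 0.516  -0.1824  0.041 ]
[ 0.5105 -0.2103  0.0409]
[ 0.5365 -0.1286  0.0689]
yaw -11.062275584213829 0.05590448326635896
yaw -11.090636610067028 0.05581993691046841
yaw -4.916581053403933 0.08350851774698981
scene0 490 [0.58465792 0.13379802 0.05273698] [ 0.92396942  0.38237006 -0.00858179] 22.48144052329287 ends [0.5324285  0.11218371 0.05322209] [0.68591797 0.17570289 0.05179648] 0.1661196395902153
side0 971 [0.59275621 0.14244531 0.0487148 ] [ 0.93182789  0.36239549 -0.01913862] 21.251465682152233 ends [0.5327237  0.11909818 0.04994779] [0.68620654 0.17878891 0.04679544] 0.16471158354880333
```

```bash
cat >> h.py <<'E'
def plan(xyz=None,yaw=None,obs=None):
    """shift in tool axes and spin to bring the measured TCP to xyz,yaw"""
    o=obs or get_obs();T=pose(o);out=[0,0,0,0]
    if xyz is not None: out[:3]=(T[:3,:3].T@(np.array(xyz)-T[:3,3])).round(5)
    if yaw is not None:
        out[3]=round(-((yaw-o['orientation'][2]+180)%360-180),2)
    print('t',round(o['clock'],2),'tcp',T[:3,3].round(4),'rpy',o['orientation'].round(2),'F',o['force'].round(2),'M',o['moment'].round(3),'op',round(o['opening'],4));print('plan',[float(a) for a in out]);return out
E
python3 - <<'E'
from h import *
s=snapshot('wrist');print(s['tool_from_camera'].round(4).tolist())
plan([.569,.13,.22],21.4)
E
```

```text
[[-0.0017, 0.9636, 0.2672, 0.0728], [1.0, 0.0014, 0.0011, -0.0011], [0.0007, 0.2672, -0.9636, -0.0933], [0.0, 0.0, 0.0, 1.0]]
t 0.2 tcp [0.2153 0.6395 0.2916] rpy [ 1.7994e+02 -1.0000e-02 -1.8610e+01] F [-0.07  0.44  0.16] M [ 0.011 -0.02  -0.003] op 0.0874
plan [0.49776, 0.36992, 0.07201, -40.01]
```

Emit:
play_rows(series=[[100,0.498,0.37,0.04,-40],[100,0.498,0.37,0.04,-40],[100,0.498,0.37,0.04,-40],[100,0.498,0.37,0.04,-40],[100,0.498,0.37,0.04,-40],[100,0.498,0.37,0.04,-40],[100,0.498,0.37,0.04,-40],[100,0.498,0.37,0.04,-40],[100,0.498,0.37,0.04,-40],[100,0.498,0.37,0.04,-40]])

```text
clock: 1.2
tool_pos: [0.5008, 0.228, 0.2601]
orientation: [-180.0, -0.0, 21.4]
force: [1.4, 1.3, -0.1]
opening: 0.0874
```

```bash
python3 - <<'E'
from h import *
plan([.569,.13,.22],21.4)
E
```

```text
t 1.2 tcp [0.5008 0.228  0.2601] rpy [-1.7999e+02 -3.0000e-02  2.1410e+01] F [ 1.43  1.25 -0.06] M [ 0.085 -0.201  0.044] op 0.0874
plan [0.02772, 0.11619, 0.04008, 0.01]
```

Emit:
play_rows(series=[[100,0.028,0.114,0.03,0],[100,0.028,0.114,0.03,0],[100,0.028,0.114,0.03,0],[100,0.028,0.114,0.03,0],[100,0.028,0.114,0.03,0]])

```text
clock: 1.7
tool_pos: [0.5677, 0.1333, 0.2296]
orientation: [180.0, 0.0, 21.3]
force: [-1.5, -0.3, -0.4]
opening: 0.0878
```

```bash
python3 - <<'E'
from h import *
plan([.569,.13,.22],21.4)
take('wrist','w1')
d=load('w1');print(proj(d,[.579,.134,.054]),proj(d,[.686,.177,.045]))
E
```

```text
t 1.7 tcp [0.5677 0.1333 0.2296] rpy [1.7999e+02 4.0000e-02 2.1300e+01] F [-1.46 -0.31 -0.45] M [-0.038  0.012 -0.003] op 0.0878
plan [-2e-05, 0.00357, 0.00962, -0.1]
(np.float64(323.7019709926336), np.float64(228.2672645559993)) (np.float64(322.22203959532135), np.float64(67.66525753721947))
```

View pics/w1.png

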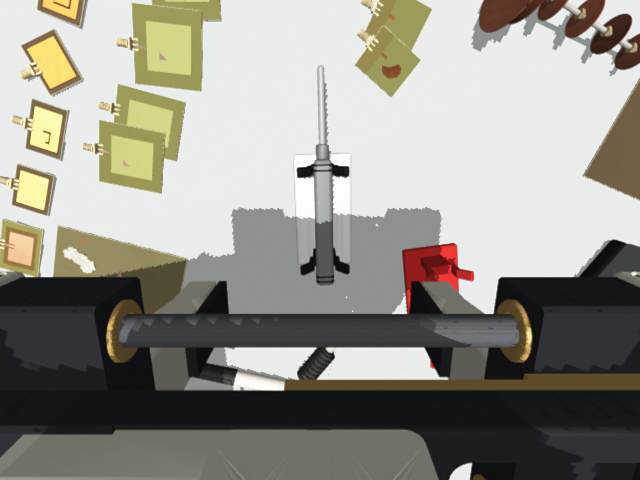

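```bash
cat > m.py <<'E'
from h import *
import sys
d=load('w1')
for y in (70,100,130,150,170,190,230,260,275):
    print(y,d['f'][y,300:345].max(-1).tolist())
E
python3 m.py; python3 - <<'E'
from h import *
d=load('w1')
tip=onz(d,320.5,66.5,.045);a=onz(d,323.3,160,.054);b=onz(d,324.7,282,.054)
print(tip,a,b)
for p,q in((b,a),(a,tip),(b,tip)): print(np.degrees(np.arctan2(*(q-p)[[1,0]])),np.linalg.norm((q-p)[:2]))
E
```

```text
70 [237, 238, 237, 237, 237, 237, 237, 237, 237, 237, 237, 237, 237, 237, 237, 238, 233, 177, 182, 212, 238, 218, 188, 165, 218, 237, 238, 237, 237, 237, 237, 237, 237, 237, 237, 237, 237, 237, 237, 237, 237, 237, 237, 237, 237]
100 [238, 238, 237, 237, 237, 237, 238, 237, 237, 237, 237, 236, 237, 237, 237, 237, 238, 224, 175, 191, 222, 237, 209, 175, 135, 158, 229, 238, 238, 237, 237, 237, 237, 237, 237, 237, 237, 237, 237, 237, 237, 237, 237, 237, 237]
130 [237, 237, 237, 237, 237, 237, 237, 237, 238, 237, 237, 237, 237, 237, 237, 237, 238, 238, 200, 177, 203, 232, 225, 197, 162, 126, 150, 227, 239, 238, 237, 237, 237, 237, 237, 237, 237, 237, 237, 237, 237, 237, 237, 237, 237]
150 [237, 237, 237, 237, 237, 237, 237, 237, 237, 237, 237, 237, 237, 238, 239, 205, 117, 114, 134, 151, 170, 186, 192, 178, 161, 147, 132, 111, 105, 212, 231, 234, 237, 238, 237, 237, 237, 237, 238, 237, 237, 237, 238, 237, 237]
170 [33, 24, 23, 21, 23, 23, 24, 20, 21, 21, 21, 17, 19, 31, 38, 42, 52, 75, 78, 76, 77, 76, 76, 74, 74, 75, 73, 74, 62, 53, 46, 48, 36, 27, 23, 22, 24, 23, 23, 24, 23, 24, 24, 23, 
[... 375 characters left out ...]
3, 76, 77, 150, 164, 164, 164, 165, 168, 169, 167, 166, 163, 168, 171]
260 [163, 162, 165, 168, 165, 165, 165, 166, 162, 107, 35, 12, 13, 15, 13, 24, 57, 76, 83, 86, 87, 87, 88, 88, 88, 88, 88, 88, 88, 88, 84, 81, 73, 41, 18, 10, 13, 10, 15, 65, 151, 164, 162, 165, 169]
275 [144, 127, 117, 92, 99, 138, 146, 146, 146, 146, 147, 145, 146, 146, 146, 137, 66, 63, 71, 79, 85, 86, 85, 84, 83, 82, 82, 82, 82, 83, 79, 71, 61, 48, 126, 145, 145, 145, 144, 144, 147, 145, 146, 147, 146]
[0.68626187 0.17841913 0.045     ] [0.62688239 0.15311049 0.054     ] [0.5378142  0.11696894 0.054     ]
22.086031930644964 0.09612156080465495
23.08460785067438 0.06454804027543914
22.487201377979606 0.1606637362692271
```

```bash
python3 - <<'E'
from h import *
d=load('w1');P=cloud(d);f=d['f'].astype(int)
m=(f[...,0]>120)&(f[...,1]<60)&(f[...,2]<60)&(d['z']>0)&(P[...,2]>0.005)&(P[...,2]<.08)
q=P[m];print(q.min(0),q.max(0))
plan([.580,.1348,.1055],22.3)
E
```

```text
[ 0.5000952  -0.00982911  0.0050347 ] [0.59854553 0.05245616 0.05926581]
t 1.75 tcp [0.5676 0.134  0.23  ] rpy [-1.800e+02  1.000e-02  2.137e+01] F [0.11 0.4  0.11] M [-0.027  0.004  0.025] op 0.0875
plan [0.01185, 0.00377, 0.12448, -0.93]
```

Emit:
play_rows(series=[[55,0.012,0.004,0.04,-0.9],[55,0.012,0.004,0.08,-0.9],[55,0.012,0.004,0.11,-0.9],[55,0.012,0.004,0.13,-0.9],[55,0.012,0.004,0.138,-0.9],[55,0.012,0.004,0.138,-0.9],[0,0.012,0.004,0.138,-0.9],[0,0.012,0.004,0.138,-0.9],[0,0.012,0.004,0.138,-0.9],[0,0.012,0.004,0.138,-0.9]])

```text
clock: 2.75
tool_pos: [0.5806, 0.1347, 0.0929]
orientation: [-180.0, -0.1, 22.3]
force: [-0.2, 0.2, -0.1]
opening: 0.022
```

Emit:
play_rows(series=[[0,0,0,0,0],[0,0,0,0,0],[0,0,0,0,0]])

```text
clock: 3.05
tool_pos: [0.5805, 0.1346, 0.0924]
orientation: [180.0, -0.0, 22.3]
force: [-1.6, -0.4, 4.7]
opening: 0.0137
```

```bash
python3 - <<'E'
from h import *
plan()
take('scene','s2');take('wrist','w2')
d=load('s2');im=d['f'][160:290,190:340,::-1]
cv2.imwrite('pics/s2c.png',cv2.resize(im,None,fx=4.4,fy=4.4))
E
```

```text
t 3.05 tcp [0.5805 0.1346 0.0924] rpy [ 1.7999e+02 -3.0000e-02  2.2300e+01] F [-1.57 -0.38  4.71] M [-0.17   0.458 -0.019] op 0.0137
plan [0.0, 0.0, 0.0, 0.0]
```

View pics/s2c.png

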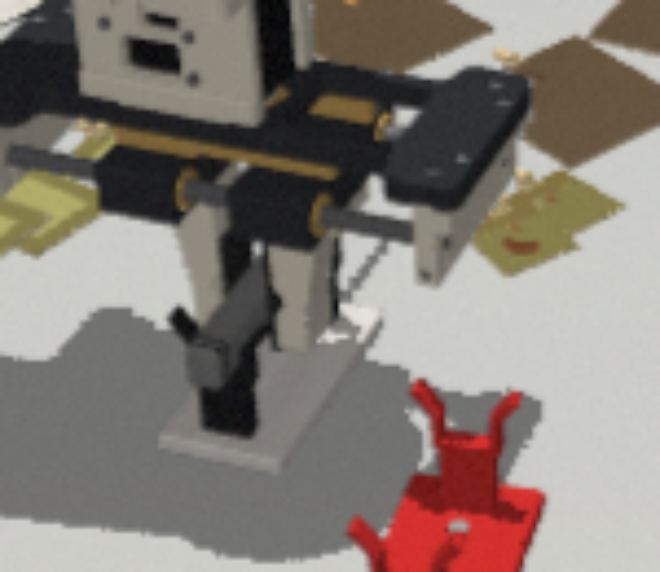

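View pics/w2.png

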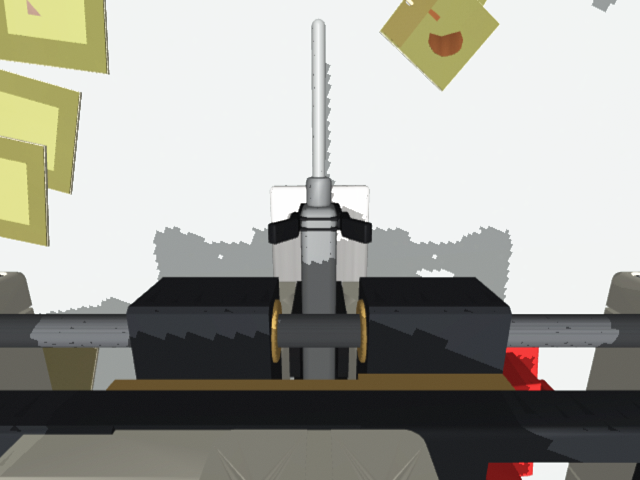

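```bash
python3 - <<'E'
from h import *
d=load('w2');o=get_obs();print(o['joint_pos'].round(1))
T=pose(o);t=onz(d,318.5,19.5,.045);print('tip tool',np.linalg.inv(T)@np.r_[t,1])
d=load('side0');P=cloud(d);q=P.reshape(-1,3)
for x in np.arange(.5,.8,.04):
    print(round(x,2),[(round(q[k][:,2].max(),3) if (k:=(abs(q[:,0]-x)<.02)&(abs(q[:,1]-y)<.02)).any() else None) for y in np.arange(-.3,.13,.04)])
plan([.5805,.1346,.19])
E
```

```text
[ 31.8  24.6 -22.8   0.  -42.6  80.5]
tip tool [ 1.15495425e-01 -2.43901661e-04  4.75243774e-02  1.00000000e+00]
0.5 [np.float64(0.022), np.float64(0.053), np.float64(0.051), np.float64(0.042), np.float64(0.038), np.float64(0.002), np.float64(0.002), np.float64(0.057), np.float64(0.057), np.float64(0.002), np.float64(0.002)]
0.54 [np.float64(0.021), np.float64(0.097), np.float64(0.098), np.float64(0.098), np.float64(0.093), np.float64(0.08), np.float64(0.002), np.float64(0.057), np.float64(0.01), np.float64(0.008), np.float64(0.059)]
0.58 [None, np.float64(0.093), np.float64(0.094), np.float64(0.097), np.float64(0.098), np.float64(0.097), np.float64(0.002), np.float64(0.009), np.float64(0.057), np.float64(0.058), np.float64(0.01)]
0.62 [None, np.float64(0.093), np.float64(0.093), np.float64(0.093), np.float64(0.093), np.float64(0.093), np.float64(0.002), np.float64(0.002), np.float64(0.002), np.float64(0.002), np.float64(0.008)]
0.66 [None, None, None, np.float64(0.092), np.float64(0.093), np.float64(0.088), np.float64(0.002), np.float64(0.002), np.float64(0.002), np.float64(0.003), np.float64(0.002)]
0.7 [np.float64(0.004), np.float64(0.001), np.float64(0.001), np.float64(0.003), np.float64(0.004), np.float64(0.004), np.float64(0.003), np.float64(0.002), np.float64(0.002), np.float64(0.002), np.float64(0.004)]
0.74 [np.float64(0.004), np.float64(0.081), np.float64(0.081), np.float64(0.055), np.float64(0.004), np.float64(0.003), np.float64(0.004), np.float64(0.001), np.float64(0.003), np.float64(0.055), np.float64(0.006)]
0.78 [np.float64(0.004), np.float64(0.079), np.float64(0.08), np.float64(0.08), np.float64(0.005), np.float64(0.004), np.float64(0.028), np.float64(0.033), np.float64(0.038), np.float64(0.072), np.float64(0.043)]
t 3.15 tcp [0.5805 0.1346 0.0925] rpy [ 1.7999e+02 -3.0000e-02  2.2300e+01] F [-1.43  0.19  5.92] M [-0.129  0.49  -0.048] op 0.0136
plan [5e-05, 0.0, -0.09753, 0.0]
```

Emit:
play_rows(series=[[0,0,0,-0.02,0],[0,0,0,-0.06,0],[0,0,0,-0.1,0],[0,0,0,-0.1,0],[0,0,0,-0.1,0]])

```text
clock: 3.65
tool_pos: [0.5805, 0.1347, 0.1928]
orientation: [-180.0, -0.1, 22.3]
force: [-1.0, 0.0, -0.8]
opening: 0.0136
```

```bash
python3 - <<'E'
from h import *
plan([.6225,-.0848,.172],79)
E
```

```text
t 3.65 tcp [0.5805 0.1347 0.1928] rpy [-1.7996e+02 -1.2000e-01  2.2270e+01] F [-0.98  0.02 -0.75] M [-0.108  0.069  0.084] op 0.0136
plan [-0.0444, 0.2191, 0.02054, -56.73]
```

Emit:
play_rows(series=[[0,-0.0444,0.219,0,-56.7],[0,-0.0444,0.219,0,-56.7],[0,-0.0444,0.219,0,-56.7],[0,-0.0444,0.219,0,-56.7],[0,-0.0444,0.219,0,-56.7],[0,-0.0444,0.219,0,-56.7],[0,-0.0444,0.219,0,-56.7],[0,-0.0444,0.219,0,-56.7],[0,-0.0444,0.219,0.02,-56.7],[0,-0.0444,0.219,0.02,-56.7]])

```text
clock: 4.65
tool_pos: [0.6204, -0.0847, 0.1687]
orientation: [-179.7, 0.1, 78.8]
force: [-1.1, -0.5, -0.4]
opening: 0.0136
```

Emit:
play_rows(series=[[0,0,0,0,0],[0,0,0,0,0]])

```text
clock: 4.85
tool_pos: [0.6225, -0.0847, 0.1723]
orientation: [180.0, 0.0, 78.9]
force: [0.1, 0.6, 0.3]
opening: 0.0135
```

```bash
python3 - <<'E'
from h import *
plan([.6225,-.0848,.155],79)
take('scene','s3');d=load('s3');im=d['f'][160:400,240:520,::-1]
cv2.imwrite('pics/s3c.png',cv2.resize(im,None,fx=2.4,fy=2.4))
E
```

```text
t 4.85 tcp [ 0.6225 -0.0847  0.1723] rpy [1.7999e+02 1.0000e-02 7.8950e+01] F [0.12 0.6  0.26] M [-0.107 -0.117 -0.064] op 0.0135
plan [-0.00011, 1e-05, 0.01733, -0.05]
```

View pics/s3c.png

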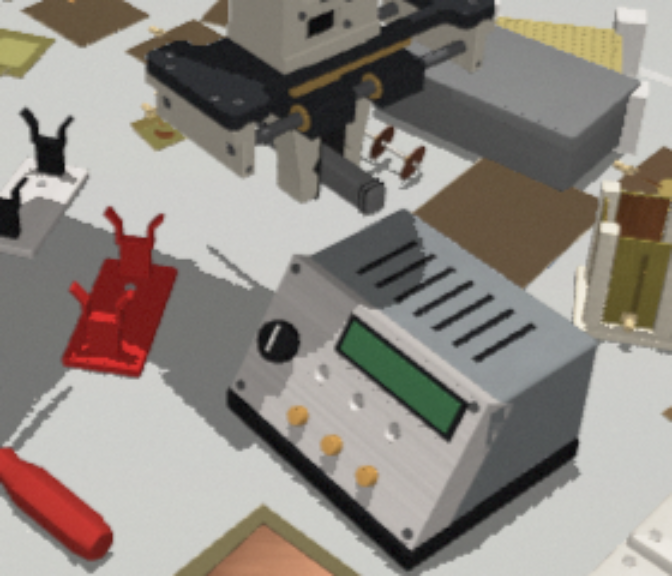

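Emit:
play_rows(series=[[0,0,0,0.01,0],[0,0,0,0.018,0],[0,0,0,0.022,0],[0,0,0,0.025,0],[0,0,0,0.028,0],[0,0,0,0.028,0]])

```text
clock: 5.5
tool_pos: [0.6221, -0.0845, 0.1444]
orientation: [-180.0, -0.0, 79.0]
force: [-2.9, 3.7, 6.6]
opening: 0.0136
```

```bash
python3 - <<'E'
from h import *
plan()
E
```

```text
t 5.5 tcp [ 0.6221 -0.0845  0.1444] rpy [-1.7998e+02 -1.0000e-02  7.9000e+01] F [-2.92  3.74  6.59] M [ 0.929  1.033 -0.126] op 0.0136
plan [0.0, 0.0, 0.0, 0.0]
```

Emit:
play_rows(series=[[0,0,0,0.003,0],[0,0,0,0.006,0],[0,0,0,0.008,0],[0,0,0,0.008,0]])

```text
clock: 5.9
tool_pos: [0.6222, -0.0844, 0.1366]
orientation: [180.0, -0.0, 79.0]
force: [-3.2, 4.1, 7.2]
opening: 0.0136
```

```bash
python3 - <<'E'
from h import *
plan()
take('wrist','w4')
E
```

```text
t 5.9 tcp [ 0.6222 -0.0844  0.1366] rpy [ 1.7999e+02 -2.0000e-02  7.9000e+01] F [-3.2   4.05  7.19] M [ 1.175  1.24  -0.148] op 0.0136
plan [0.0, 0.0, 0.0, 0.0]
```

View pics/w4.png

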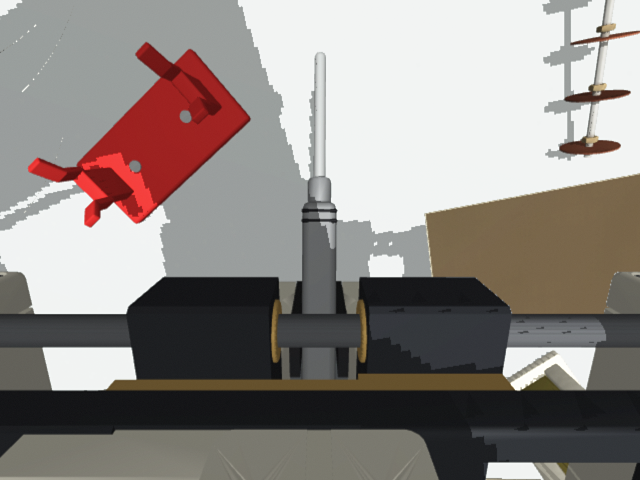

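```bash
cat >> h.py <<'E'
TFC=np.array([[-0.0017,0.9636,0.2672,0.0728],[1.0,0.0014,0.0011,-0.0011],[0.0007,0.2672,-0.9636,-0.0933],[0,0,0,1]])
def tilt(d,v,u=319,L=.1155,z0=.047):
    m=d['m'];r=TFC[:3,:3]@np.array([(u-m[0,2])/m[0,0],-(v-m[1,2])/m[1,1],-1]);o=TFC[:3,3]-[0,0,z0]
    r=r[[0,2]];o=o[[0,2]]
    k=np.roots([r@r,2*o@r,o@o-L*L])
    return [(np.degrees(np.arctan2(*(o+s*r)[::-1])).round(2),(o+s*r).round(4).tolist()) for s in k.real]
E
python3 - <<'E'
from h import *
print(tilt(load('w2'),21.5),tilt(load('w4'),53.5))
d=load('w4');P=cloud(d);print(P[60,320],P[100,320],P[150,320],P[230,320],P[260,320])
d=load('w2');P=cloud(d);print(P[60,318],P[100,318],P[150,318],P[230,318],P[260,318])
E
```

```text
[(np.float64(2.09), [0.1154, 0.0042]), (np.float64(-34.96), [0.0947, -0.0662])] [(np.float64(15.83), [0.1111, 0.0315]), (np.float64(-40.98), [0.0872, -0.0757])]
[0.6444315  0.02087704 0.06336323] [0.64126425 0.00472998 0.06841331] [ 0.6373333  -0.01529755  0.07535535] [ 0.6313311  -0.04580244  0.08987876] [ 0.62914236 -0.05694666  0.0941114 ]
[0.67462134 0.17365655 0.04858608] [0.66256452 0.16874277 0.04807354] [0.64637255 0.16214354 0.04744547] [0.61933723 0.15110515 0.05460845] [0.60882129 0.146814   0.05637347]
```

```bash
cat >> h.py <<'E'
def shaft(d,T):
    """line through the top of the shaft + tip in tool frame from depth & pixels"""
    h=cloud(d);Q=(h-T[:3,3])@T[:3,:3]
    f=d['f'].astype(int)
    m=(d['z']>0)&(abs(Q[...,1])<.0022)&(Q[...,0]>.062)&(Q[...,0]<.125)&(Q[...,2]<.13)&(Q[...,2]>.03)
    q=Q[m]
    for _ in range(6):
        c=q.mean(0);a=np.linalg.svd(q-c,full_matrices=False)[2][0];a*=np.sign(a[0])
        r=np.linalg.norm((q-c)-np.outer((q-c)@a,a),axis=1);q=q[r<max(.0025,.01-.002*_)]
    t=(q-c)@a
    return len(q),'ang',np.degrees(np.arctan2(a[2],a[0])).round(2),'yaw',np.degrees(np.arctan2(a[1],a[0])).round(2),'tip',(c+a*t.max()).round(4),'start',(c+a*t.min()).round(4)
E
python3 - <<'E'
from h import *
d=load('w2');o=get_obs();T2=np.eye(4);T2[:3,:3]=R.from_euler('xyz',[180,0,22.3],degrees=True).as_matrix();T2[:3,3]=[.5805,.1346,.0925]
print(shaft(d,T2));print(shaft(load('w4'),pose(o)))
E
```

```text
(1729, 'ang', np.float64(-0.01), 'yaw', np.float64(-0.13), 'tip', array([ 0.1153, -0.0002,  0.0445]), 'start', array([ 0.0621, -0.0001,  0.0445]))
(925, 'ang', np.float64(16.27), 'yaw', np.float64(0.24), 'tip', array([0.111 , 0.0008, 0.074 ]), 'start', array([0.0619, 0.0006, 0.0597]))
```

Emit:
play_rows(series=[[0,0,0,0.003,0],[0,0,0,0.006,0],[0,0,0,0.0075,0],[0,0,0,0.0075,0],[0,0,0,0.0075,0]])

```text
clock: 6.45
tool_pos: [0.6221, -0.0849, 0.1293]
orientation: [-180.0, 0.0, 79.0]
force: [-4.0, 2.0, 8.6]
opening: 0.0136
```

```bash
python3 - <<'E'
from h import *
plan()
o=get_obs();take('wrist','w5');print(shaft(load('w5'),pose(o)))
take('scene','s5');take('side','d5')
for n,b in (('s5',(160,400,240,520)),('d5',(150,310,220,440))):
    im=load(n)['f'][b[0]:b[1],b[2]:b[3],::-1];k=680/(b[3]-b[2]);cv2.imwrite(f'pics/{n}c.png',cv2.resize(im,None,fx=k,fy=k))
E
```

```text
t 6.45 tcp [ 0.6221 -0.0849  0.1293] rpy [-1.8e+02  2.0e-02  7.9e+01] F [-4.04  1.99  8.61] M [ 0.369  1.296 -0.185] op 0.0136
plan [0.0, 0.0, 0.0, 0.0]
(269, 'ang', np.float64(48.15), 'yaw', np.float64(-0.79), 'tip', array([ 1.226e-01, -1.000e-04,  1.307e-01]), 'start', array([0.0687, 0.0006, 0.0705]))
```

View pics/d5c.png

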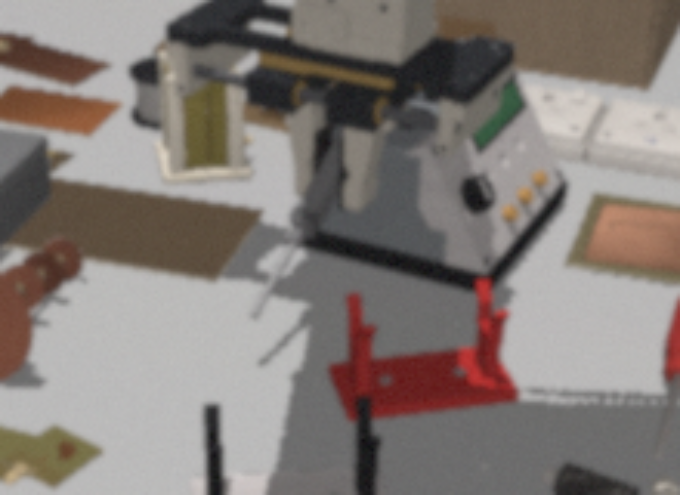

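View pics/w5.png

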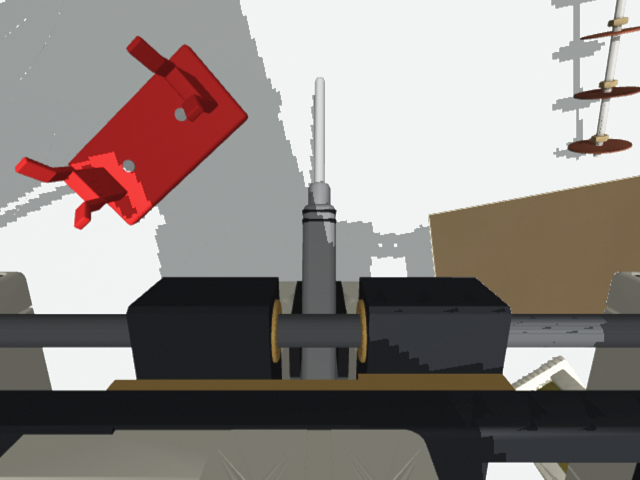

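```bash
cat >> h.py <<'E'
def shaftp(d,T,v0,v1,u0=318,u1=322):
    Q=((cloud(d)-T[:3,3])@T[:3,:3])[v0:v1,u0:u1+1];z=d['z'][v0:v1,u0:u1+1]
    q=Q[(z>0)]
    for _ in range(6):
        c=np.median(q,0);A=np.polyfit(q[:,0],q[:,2],1);r=q[:,2]-np.polyval(A,q[:,0]);q=q[abs(r)<max(.002,.012-.003*_)]
    B=np.polyfit(q[:,0],q[:,1],1)
    return len(q),'ang',np.degrees(np.arctan(A[0])).round(2),'yaw',np.degrees(np.arctan(B[0])).round(2),'z at x=.1',np.polyval(A,.1).round(4),'y at .1',np.polyval(B,.1).round(4),'xmax',q[:,0].max().round(4)
E
python3 - <<'E'
from h import *
o=get_obs();print(shaftp(load('w5'),pose(o),79,180))
print(tilt(load('w5'),77.5))
T=pose(o);T[2,3]=.1366;print(shaftp(load('w4'),T,55,170))
# raw depth along the shaft
d=load('w5');Q=((cloud(d)-pose(o)[:3,3])@pose(o)[:3,:3])
for v in range(76,190,12): print(v,Q[v,320].round(4))
E
```

```text
(501, 'ang', np.float64(26.13), 'yaw', np.float64(0.13), 'z at x=.1', np.float64(0.0889), 'y at .1', np.float64(0.0017), 'xmax', np.float64(0.103))
[(np.float64(25.26), [0.1045, 0.0493]), (np.float64(-44.22), [0.0828, -0.0805])]
(573, 'ang', np.float64(15.96), 'yaw', np.float64(0.08), 'z at x=.1', np.float64(0.0702), 'y at .1', np.float64(0.0017), 'xmax', np.float64(0.1102))
76 [0.1109 0.0019 0.1294]
88 [0.0985 0.0017 0.0872]
100 [0.0931 0.0017 0.0861]
112 [0.0875 0.0017 0.0825]
124 [0.0821 0.0017 0.0797]
136 [0.0767 0.0017 0.0766]
148 [0.0714 0.0017 0.0752]
160 [0.0662 0.0016 0.072 ]
172 [0.0611 0.0016 0.0682]
184 [0.0561 0.0016 0.0653]
```

Emit:
play_rows(series=[[0,0,0,0.002,0],[0,0,0,0.003,0],[0,0,0,0.003,0]])

```text
clock: 6.9
tool_pos: [0.6225, -0.0851, 0.1267]
orientation: [180.0, 0.0, 79.0]
force: [-3.5, 0.7, 9.7]
opening: 0.0136
```

```bash
python3 - <<'E'
from h import *
plan()
o=get_obs();take('wrist','w6');d=load('w6')
for v in range(70,100,2): print(v,d['f'][v,314:327].max(-1).tolist())
print(shaftp(load('w6'),pose(o),92,180))
E
```

```text
t 6.9 tcp [ 0.6225 -0.0851  0.1267] rpy [1.7995e+02 2.0000e-02 7.9010e+01] F [-3.45  0.71  9.68] M [-0.085  1.149 -0.07 ] op 0.0136
plan [0.0, 0.0, 0.0, 0.0]
70 [244, 244, 244, 244, 244, 244, 244, 244, 244, 244, 244, 244, 244]
72 [244, 244, 244, 244, 244, 244, 244, 244, 244, 244, 244, 244, 244]
74 [244, 243, 244, 244, 244, 244, 244, 244, 244, 244, 244, 244, 244]
76 [244, 244, 244, 244, 244, 244, 244, 244, 244, 244, 244, 244, 244]
78 [244, 244, 244, 244, 244, 244, 244, 244, 244, 244, 244, 244, 244]
80 [244, 244, 244, 244, 244, 244, 244, 244, 244, 245, 244, 244, 244]
82 [244, 244, 244, 244, 244, 244, 244, 244, 244, 244, 244, 244, 244]
84 [244, 244, 244, 245, 244, 244, 244, 244, 244, 244, 244, 244, 244]
86 [245, 245, 240, 211, 201, 195, 201, 198, 235, 241, 244, 245, 244]
88 [244, 204, 180, 201, 214, 218, 215, 208, 191, 183, 235, 245, 244]
90 [228, 164, 178, 202, 214, 218, 214, 209, 196, 173, 191, 243, 245]
92 [226, 165, 179, 203, 215, 217, 216, 207, 196, 171, 170, 243, 245]
94 [226, 165, 180, 203, 215, 217, 215, 208, 195, 172, 169, 243, 245]
96 [217, 162, 181, 203, 213, 218, 215, 208, 195, 171, 169, 243, 245]
98 [189, 157, 183, 203, 214, 217, 215, 208, 195, 171, 168, 244, 246]
(436, 'ang', np.float64(29.56), 'yaw', np.float64(0.16), 'z at x=.1', np.float64(0.0958), 'y at .1', np.float64(0.0018), 'xmax', np.float64(0.0978))
```

Emit:
play_rows(series=[[0,0,0,-0.02,0],[0,0,0,-0.06,0],[0,0,0,-0.108,0],[0,0,0,-0.108,0],[0,0,0,-0.108,0]])

```text
clock: 7.45
tool_pos: [0.6229, -0.0848, 0.235]
orientation: [179.8, -0.1, 79.0]
force: [-0.3, 0.3, -1.4]
opening: 0.0135
```

```bash
python3 - <<'E'
from h import *
plan([.415,-.13,.235],-11.05)
print(get_obs()['joint_pos'].round(1))
E
```

```text
t 7.45 tcp [ 0.6229 -0.0848  0.235 ] rpy [ 1.7982e+02 -7.0000e-02  7.8980e+01] F [-0.28  0.3  -1.43] M [-0.093 -0.071  0.008] op 0.0135
plan [-0.08409, -0.19538, -0.00073, 90.03]
[ 10.   18.5 -10.1  -0.  -61.2 159. ]
```

Emit:
play_rows(series=[[0,-0.084,-0.195,0,90],[0,-0.084,-0.195,0,90],[0,-0.084,-0.195,0,90],[0,-0.084,-0.195,0,90],[0,-0.084,-0.195,0,90],[0,-0.084,-0.195,0,90],[0,-0.084,-0.195,0,90],[0,-0.084,-0.195,0,90],[0,-0.084,-0.195,0,90],[0,-0.084,-0.195,0,90]])

```text
clock: 8.45
tool_pos: [0.4141, -0.1302, 0.2323]
orientation: [180.0, 0.1, -7.3]
force: [0.0, 0.1, -0.2]
opening: 0.0139
```

```bash
python3 - <<'E'
from h import *
plan([.418,-.131,.175],-11.05)
E
```

```text
t 8.45 tcp [ 0.4141 -0.1302  0.2323] rpy [ 1.7998e+02  1.2000e-01 -7.3200e+00] F [ 0.02  0.05 -0.18] M [-0.054 -0.041 -0.041] op 0.0139
plan [0.00408, 0.00033, 0.05727, 3.73]
```

Emit:
play_rows(series=[[0,0.004,0,0.03,4],[0,0.004,0,0.057,4],[0,0.004,0,0.057,4],[0,0.004,0,0.057,4]])

```text
clock: 8.85
tool_pos: [0.4183, -0.1308, 0.1761]
orientation: [179.9, 0.1, -10.9]
force: [-0.4, -0.5, 0.6]
opening: 0.0136
```

```bash
python3 - <<'E'
from h import *
plan([.4251,-.1325,.1687],-11.05)
take('wrist','w7');take('scene','s7');take('side','d7')
for n,b in (('s7',(240,400,310,510)),('d7',(140,260,290,450)),('w7',(30,230,200,440))):
    im=load(n)['f'][b[0]:b[1],b[2]:b[3],::-1];k=4 if n!='w7' else 3;cv2.imwrite(f'pics/{n}c.png',cv2.resize(im,None,fx=k,fy=k,interpolation=cv2.INTER_CUBIC))
E
```

```text
t 8.85 tcp [ 0.4183 -0.1308  0.1761] rpy [ 1.7993e+02  1.4000e-01 -1.0930e+01] F [-0.44 -0.48  0.64] M [-0.022 -0.081  0.014] op 0.0136
plan [0.00698, 0.00041, 0.00738, 0.12]
```

View pics/s7c.png

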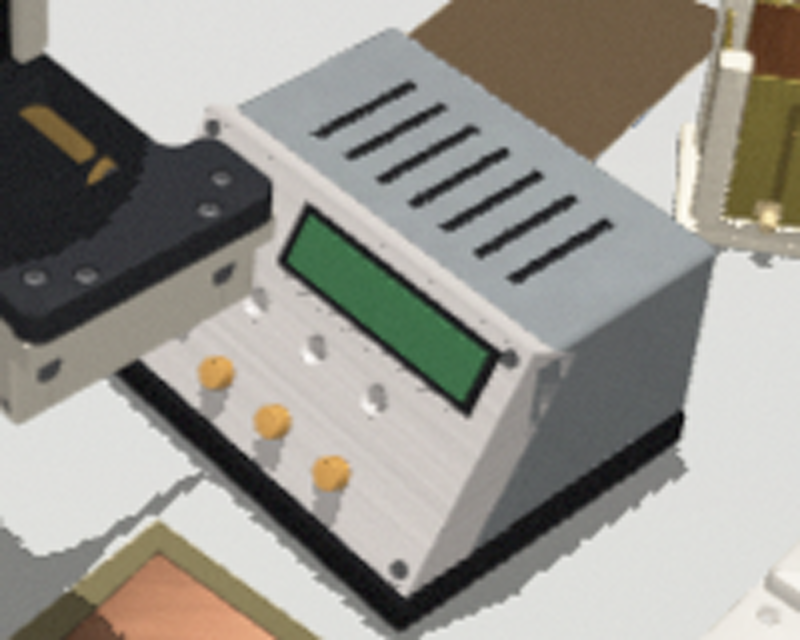

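View pics/d7c.png

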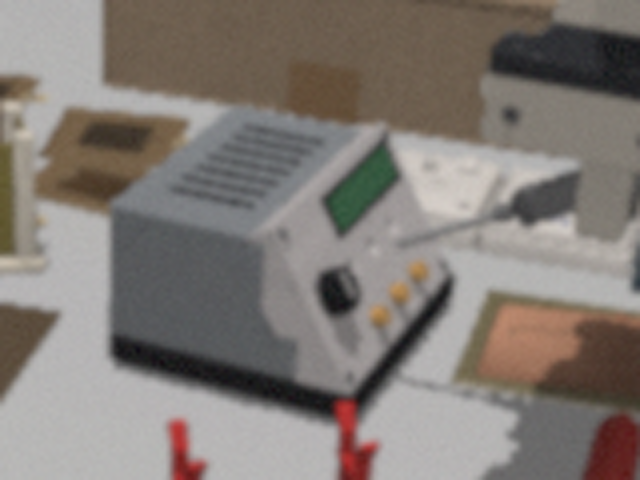

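View pics/w7c.png

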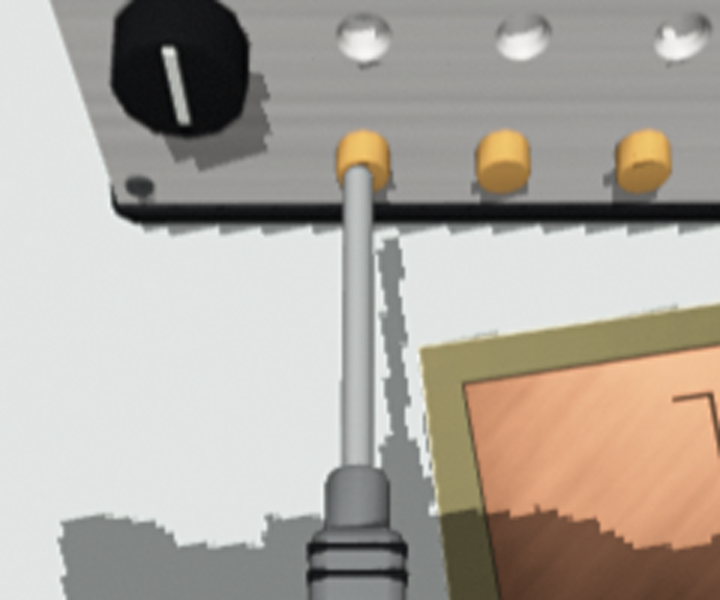

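```bash
python3 - <<'E'
from h import *
d=load('w7');g=cv2.cvtColor(d['f'],cv2.COLOR_RGB2GRAY)
im=cv2.resize(g[25:65,300:450],None,fx=5,fy=5,interpolation=cv2.INTER_CUBIC);cv2.imwrite('pics/w7z.png',im)
P=cloud(d);o=get_obs();T=pose(o)
Q=(P-T[:3,3])@T[:3,:3]
# panel plane in tool frame
m=np.zeros((480,640),np.uint8);m[32:90,290:440]=1
q=Q[(m>0)&(d['z']>0)]
for i in range(8):
    c=np.median(q,0) if i==0 else q.mean(0);n=np.linalg.svd(q-c,full_matrices=False)[2][2];q=q[abs((q-c)@n)<max(.002,.01-.002*i)]
n*=-np.sign(n[0]);print('panel tool',c,n,len(q))
def toolray(u,v):
    m=d['m'];return TFC[:3,3],TFC[:3,:3]@np.array([(u-m[0,2])/m[0,0],-(v-m[1,2])/m[1,1],-1])
for uv in [(321,42.7),(374.3,42.3),(427.7,42.3)]:
    oo,r=toolray(*uv);print('well plane',oo+r*((c-oo)@n)/(r@n),'depth by spacing',oo+r*.1868)
for v in range(80,100,2): print(v,g[v,310:330].tolist())
print(shaftp(d,T,92,180,317,321))
oo,r=toolray(319,86);print('tip',oo+r*((.100-oo[0])/r[0]),tilt(d,86))
E
```

```text
panel tool [0.11687208 0.02500892 0.12878516] [-0.86417845  0.0011214  -0.50318421] 7640
well plane [1.24525399e-01 1.09605185e-04 1.15585709e-01] depth by spacing [1.24339257e-01 1.05252214e-04 1.14833998e-01]
well plane [0.12463195 0.02816078 0.11546524] depth by spacing [0.12449401 0.02808291 0.11490968]
well plane [0.12460592 0.05628952 0.11557262] depth by spacing [0.12444636 0.05611276 0.11492931]
80 [150, 138, 124, 151, 170, 183, 191, 194, 195, 198, 198, 198, 195, 190, 187, 183, 173, 158, 138, 111]
82 [152, 136, 124, 157, 175, 185, 192, 193, 195, 195, 194, 196, 194, 191, 186, 181, 169, 155, 137, 110]
84 [154, 139, 132, 163, 173, 168, 161, 149, 145, 124, 110, 105, 113, 138, 146, 149, 157, 152, 135, 108]
86 [155, 140, 130, 148, 141, 133, 148, 169, 179, 180, 171, 153, 125, 122, 127, 127, 127, 131, 132, 106]
88 [159, 155, 128, 126, 118, 151, 175, 187, 193, 191, 183, 175, 157, 135, 121, 122, 124, 124, 122, 108]
90 [155, 153, 123, 115, 114, 149, 174, 186, 191, 191, 184, 174, 156, 127, 107, 118, 119, 119, 112, 102]
92 [155, 157, 154, 117, 111, 150, 175, 187, 192, 190, 184, 174, 156, 126, 105, 111, 109, 107, 101, 105]
94 [154, 155, 156, 152, 128, 152, 175, 186, 191, 191, 184, 174, 156, 127, 98, 97, 100, 101, 104, 149]
96 [152, 152, 152, 149, 128, 150, 176, 187, 191, 191, 184, 174, 157, 128, 92, 97, 98, 97, 102, 139]
98 [48, 49, 49, 52, 92, 150, 176, 187, 192, 191, 184, 174, 157, 127, 56, 30, 29, 33, 32, 35]
(435, 'ang', np.float64(29.53), 'yaw', np.float64(0.14), 'z at x=.1', np.float64(0.0977), 'y at .1', np.float64(-0.0003), 'xmax', np.float64(0.0962))
tip [ 0.1        -0.00098655  0.09212626] [(np.float64(28.53), [0.1015, 0.0552]), (np.float64(-45.22), [0.0814, -0.082])]
```

View pics/w7z.png

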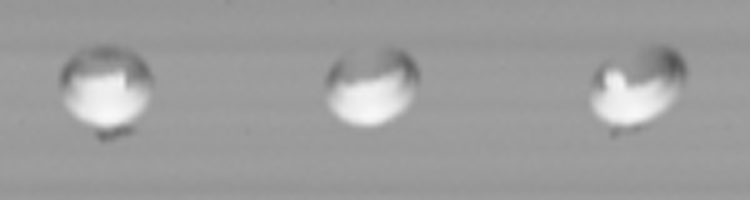

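```bash
python3 - <<'E'
from h import *
o=get_obs();T=pose(o);plan()
d=load('d7')
im=d['f'][180:225,360:430,::-1];cv2.imwrite('pics/d7z.png',cv2.resize(im,None,fx=10,fy=10,interpolation=cv2.INTER_CUBIC))
for n,p in [('W1',[.1247,.0003,.1155]),('W2',[.1247,.0283,.1155]),('W3',[.1247,.0563,.1155]),('tipA',[.1005,-.0006,.0995]),('tipB',[.1005,-.0006,.1030]),('sh',[.06,-.0004,.0765])]:
    w=T[:3,:3]@np.array(p)+T[:3,3];print(n,w.round(4),np.array(proj(d,w)).round(2),'zoom',((np.array(proj(d,w))-[360,180])*10).round(0))
E
```

```text
t 9.0 tcp [ 0.4195 -0.1306  0.1776] rpy [-1.7998e+02 -9.0000e-02 -1.0930e+01] F [ 0.58 -0.44  0.1 ] M [-0.03  -0.027 -0.022] op 0.0138
plan [0.0, 0.0, 0.0, 0.0]
W1 [ 0.5421 -0.1545  0.0623] [376.03 205.36] zoom [160. 254.]
W2 [ 0.5368 -0.182   0.0623] [381.12 199.96] zoom [211. 200.]
W3 [ 0.5315 -0.2095  0.0622] [385.99 194.79] zoom [260. 148.]
tipA [ 0.5185 -0.149   0.0782] [388.05 200.87] zoom [281. 209.]
tipB [ 0.5185 -0.149   0.0747] [387.9  202.49] zoom [279. 225.]
sh [ 0.4786 -0.1415  0.1012] [409.32 194.43] zoom [493. 144.]
```

View pics/d7z.png

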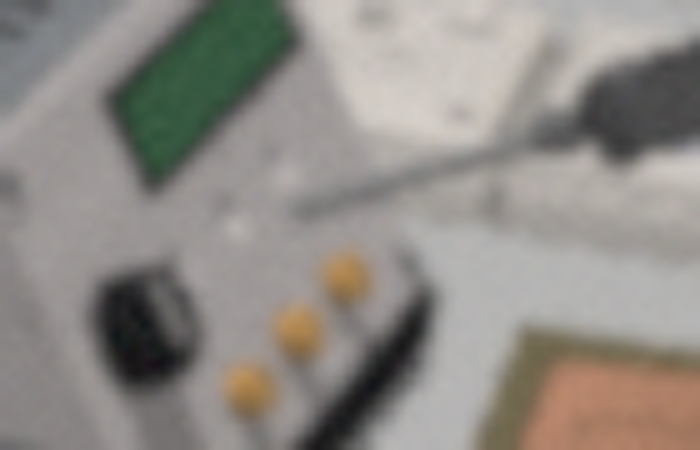

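```bash
python3 - <<'E'
from h import *
T=np.eye(4);T[:3,:3]=R.from_euler('xyz',[180,0.02,-10.93],degrees=True).as_matrix();T[:3,3]=[.4185,-.1307,.1763]
d=load('d7');w7=load('w7')
n=np.array([-.866,0,-.5]);dn=np.array([-.5,0,.866])
hsv=cv2.cvtColor(d['f'],cv2.COLOR_RGB2HSV)
m=cv2.inRange(hsv,(10,110,90),(28,255,255))
for nm,dd in (('side',d),('wrist',w7)):
    hsv=cv2.cvtColor(dd['f'],cv2.COLOR_RGB2HSV);m=cv2.inRange(hsv,(10,110,90),(28,255,255))
    if nm=='side': roi=(slice(200,225),slice(375,400))
    else: roi=(slice(60,100),slice(300,440))
    mm=np.zeros_like(m);mm[roi]=m[roi]
    k,l,st,c=cv2.connectedComponentsWithStats(mm)
    print(nm,[(st[i].tolist(),c[i].round(2).tolist()) for i in range(1,k) if st[i][4]>6])
for i in range(3):
    W=np.array([.1247,.0003+.028*i,.1155]);p=W+.028*dn+.007*n
    for q in (p,p-.0035*n): 
        w=T[:3,:3]@q+T[:3,3];print(i,np.array(proj(d,w)).round(2),np.array(proj(w7,w)).round(2))
    print('well',np.array(proj(d,T[:3,:3]@W+T[:3,3])).round(2))
kb=np.array([.1247,.0003-.032,.1155])+.012*n;w=T[:3,:3]@kb+T[:3,3];print('knob',np.array(proj(d,w)).round(2))
print(TFC)
E
```

```text
side [([393, 206, 3, 3, 8], [394.12, 207.12]), ([388, 212, 4, 3, 10], [389.5, 212.8]), ([383, 217, 4, 4, 11], [384.64, 218.45])]
wrist [([312, 74, 18, 19, 230], [321.06, 81.59]), ([359, 74, 18, 20, 308], [367.25, 83.54]), ([405, 74, 19, 20, 313], [413.79, 83.47])]
0 [385.3  217.61] [320.41  88.66]
0 [383.8  218.04] [320.39  83.63]
well [376.6 206.1]
1 [390.17 211.95] [367.36  88.58]
1 [388.69 212.38] [367.16  83.55]
well [381.68 200.68]
2 [394.83 206.53] [414.32  88.5 ]
2 [393.38 206.97] [413.92  83.47]
well [386.54 195.5 ]
knob [375.74 211.02]
[[-1.700e-03  9.636e-01  2.672e-01  7.280e-02]
 [ 1.000e+00  1.400e-03  1.100e-03 -1.100e-03]
 [ 7.000e-04  2.672e-01 -9.636e-01 -9.330e-02]
 [ 0.000e+00  0.000e+00  0.000e+00  1.000e+00]]
```

```bash
python3 - <<'E'
from h import *
T=np.eye(4);T[:3,:3]=R.from_euler('xyz',[180,0.02,-10.93],degrees=True).as_matrix();T[:3,3]=[.4185,-.1307,.1763]
d=load('d7');g=cv2.cvtColor(d['f'],cv2.COLOR_RGB2GRAY)
for v in range(194,207): print(v,g[v,382:416].tolist())
for x,z in [(.1,.0985),(.1,.1),(.1,.102),(.098,.1),(.08,.0884),(.06,.077)]:
    w=T[:3,:3]@np.array([x,-.0006,z])+T[:3,3];print(x,z,(np.array(proj(d,w))+[0,.6]).round(2),np.array(proj(load('w7'),w)).round(2))
E
```

```text
194 [142, 149, 153, 152, 146, 147, 151, 156, 154, 155, 157, 156, 155, 158, 165, 170, 173, 174, 176, 181, 182, 181, 181, 182, 178, 172, 161, 146, 133, 127, 122, 109, 96, 97]
195 [144, 151, 154, 151, 144, 144, 157, 158, 154, 157, 154, 157, 152, 155, 159, 168, 174, 172, 172, 166, 164, 160, 156, 151, 147, 138, 131, 127, 127, 134, 140, 139, 139, 136]
196 [150, 151, 152, 152, 149, 156, 165, 164, 159, 156, 152, 155, 155, 155, 157, 162, 166, 162, 156, 150, 143, 142, 134, 128, 129, 133, 139, 138, 142, 151, 161, 167, 167, 171]
197 [152, 154, 151, 152, 155, 164, 174, 170, 160, 154, 155, 152, 149, 149, 148, 145, 145, 142, 134, 129, 131, 134, 139, 143, 148, 158, 157, 153, 160, 167, 171, 171, 172, 174]
198 [151, 152, 152, 156, 157, 164, 169, 165, 158, 151, 148, 143, 140, 139, 132, 129, 126, 127, 133, 135, 140, 152, 159, 162, 167, 169, 158, 150, 157, 170, 173, 175, 173, 176]
199 [140, 147, 155, 153, 154, 158, 157, 151, 144, 139, 136, 132, 124, 124, 120, 121, 128, 138, 151, 152, 154, 158, 162, 163, 165, 160, 151, 137, 149, 166, 171, 174, 172, 176]
200 [136, 147, 152, 154, 154, 154, 147, 138, 129, 12
[... 726 characters left out ...]
, 158, 154, 150, 152, 162, 175, 178, 177, 180, 181, 180, 176, 177, 177, 177, 173, 170, 167, 166]
205 [154, 157, 155, 153, 153, 153, 155, 155, 156, 151, 153, 152, 149, 149, 153, 154, 155, 142, 135, 144, 165, 178, 179, 179, 180, 178, 181, 180, 180, 180, 181, 178, 178, 176]
206 [156, 154, 154, 152, 152, 156, 152, 154, 153, 152, 149, 149, 145, 138, 143, 149, 152, 143, 125, 129, 157, 173, 179, 181, 181, 180, 179, 178, 180, 179, 179, 181, 180, 179]
0.1 0.0985 [388.9  201.79] [319.01  87.4 ]
0.1 0.1 [388.84 202.49] [319.    87.85]
0.1 0.102 [388.75 203.41] [318.99  88.45]
0.098 0.1 [389.81 202.7 ] [319.01  92.15]
0.08 0.0884 [399.17 199.26] [319.09 128.76]
0.06 0.077 [409.8  196.03] [319.18 172.47]
```

```bash
cat >> h.py <<'E'
def tcloud(d):
    e=dict(d);e['W']=TFC;return cloud(e)
E
python3 - <<'E'
from h import *
I=np.eye(4)
def sp(n,v0,v1,u0,u1):
    e=load(n);e['W']=TFC;print(n,shaftp(e,I,v0,v1,u0,u1))
sp('w2',25,170,316,320);sp('w6',92,180,317,321);sp('w7',92,150,317,321);sp('w7',92,180,317,321)
d=load('w7');Q=tcloud(d);q=Q[32:72,290:440];q=q[d['z'][32:72,290:440]>0]
for i in range(8):
    c=np.median(q,0) if i==0 else q.mean(0);n=np.linalg.svd(q-c,full_matrices=False)[2][2];q=q[abs((q-c)@n)<max(.002,.01-.002*i)]
n*=-np.sign(n[0]);print(c,n)
m=d['m']
for uv in [(321.4,42.2),(374.6,42.2),(427.6,42.2)]:
    r=TFC[:3,:3]@np.array([(uv[0]-m[0,2])/m[0,0],-(uv[1]-m[1,2])/m[1,1],-1]);o=TFC[:3,3];print(o+r*((c-o)@n)/(r@n))
E
```

```text
w2 (721, 'ang', np.float64(0.02), 'yaw', np.float64(0.11), 'z at x=.1', np.float64(0.0443), 'y at .1', np.float64(-0.0014), 'xmax', np.float64(0.1125))
w6 (438, 'ang', np.float64(29.62), 'yaw', np.float64(0.08), 'z at x=.1', np.float64(0.0958), 'y at .1', np.float64(-0.001), 'xmax', np.float64(0.0977))
w7 (286, 'ang', np.float64(29.2), 'yaw', np.float64(0.1), 'z at x=.1', np.float64(0.095), 'y at .1', np.float64(-0.001), 'xmax', np.float64(0.0976))
w7 (435, 'ang', np.float64(29.3), 'yaw', np.float64(0.09), 'z at x=.1', np.float64(0.0951), 'y at .1', np.float64(-0.001), 'xmax', np.float64(0.0976))
[0.12118834 0.02364008 0.1220123 ] [-0.86755336  0.0020209  -0.49734001]
[0.12477852 0.00032068 0.11565489]
[0.12476163 0.02836367 0.11579829]
[0.1247448  0.05633429 0.11594132]
```

Emit:
play_rows(series=[[0,0.004,0.0013,0.006,0],[0,0.01,0.0013,0.01,0],[0,0.0176,0.0013,0.0135,0],[0,0.0176,0.0013,0.0135,0],[0,0.0176,0.0013,0.0135,0]])

```text
clock: 9.5
tool_pos: [0.4359, -0.1353, 0.1627]
orientation: [180.0, 0.0, -11.0]
force: [0.4, -0.2, -0.3]
opening: 0.0138
```

```bash
python3 - <<'E'
from h import *
plan()
take('wrist','w8');take('side','d8')
d=load('w8');im=d['f'][40:130,270:400,::-1];cv2.imwrite('pics/w8c.png',cv2.resize(im,None,fx=6,fy=6,interpolation=cv2.INTER_CUBIC))
im=load('d8')['f'][180:225,360:430,::-1];cv2.imwrite('pics/d8z.png',cv2.resize(im,None,fx=10,fy=10,interpolation=cv2.INTER_CUBIC))
E
```

```text
t 9.5 tcp [ 0.4359 -0.1353  0.1627] rpy [ 1.7998e+02  5.0000e-02 -1.0970e+01] F [ 0.42 -0.23 -0.27] M [ 0.025  0.042 -0.028] op 0.0138
plan [0.0, 0.0, 0.0, 0.0]
```

View pics/w8c.png

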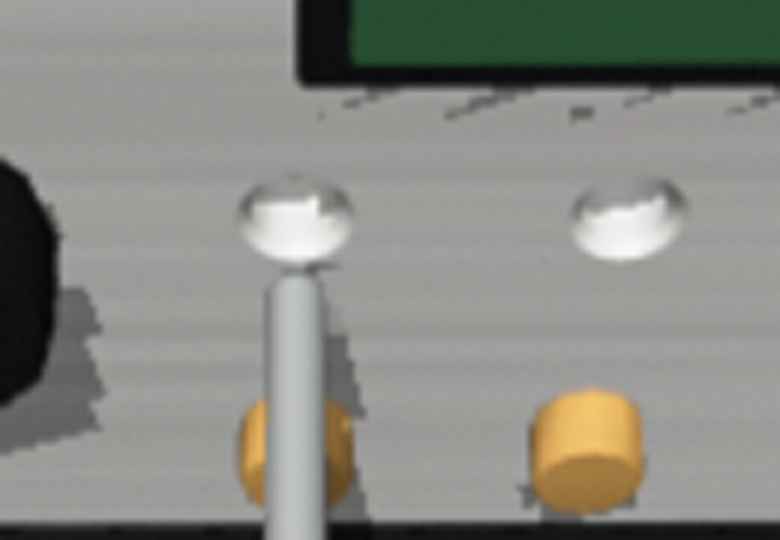

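View pics/d8z.png

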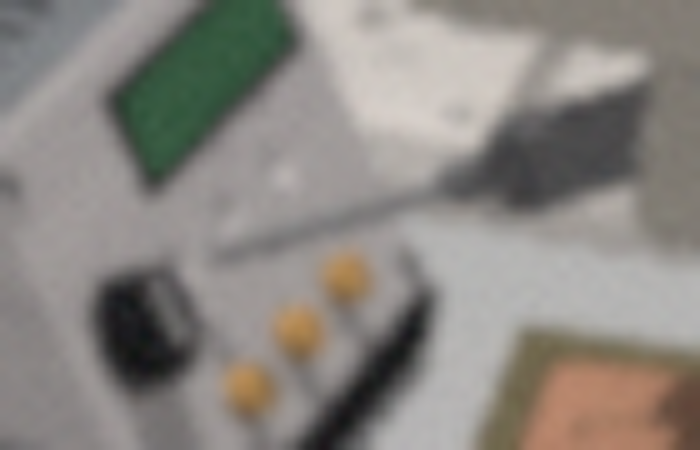

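```bash
python3 - <<'E'
from h import *
I=np.eye(4);d=load('w8');e=dict(d);e['W']=TFC
print(shaftp(e,I,92,170,317,321),shaftp(e,I,88,130,317,321))
Q=tcloud(d);s=(slice(55,110),slice(335,362));q=Q[s][d['z'][s]>0];s=(slice(62,85),slice(300,306));q=np.r_[q,Q[s].reshape(-1,3)]
q=Q[60:110,328:355].reshape(-1,3)
for i in range(8):
    c=np.median(q,0) if i==0 else q.mean(0);n=np.linalg.svd(q-c,full_matrices=False)[2][2];q=q[abs((q-c)@n)<max(.002,.01-.002*i)]
n*=-np.sign(n[0]);print(c,n,len(q))
m=d['m'];out=[]
for uv in [(296/6+270,221/6+40),(629/6+270,220/6+40)]:
    r=TFC[:3,:3]@np.array([(uv[0]-m[0,2])/m[0,0],-(uv[1]-m[1,2])/m[1,1],-1]);o=TFC[:3,3];out.append(o+r*((c-o)@n)/(r@n));print(uv,out[-1])
    nn=np.array([-.866,0,-.5]);print(o+r*((c-o)@nn)/(r@nn))
print('depth by 28mm',356*.028/(333/6))
r=TFC[:3,:3]@np.array([(319.2-m[0,2])/m[0,0],-(85.2-m[1,2])/m[1,1],-1]);print('tip ray at z .098,.099,.1',[ (o+r*((z-o[2])/r[2])).round(4).tolist() for z in (.097,.0985,.1)])
E
```

```text
(389, 'ang', np.float64(29.32), 'yaw', np.float64(0.09), 'z at x=.1', np.float64(0.0951), 'y at .1', np.float64(-0.001), 'xmax', np.float64(0.0976)) (208, 'ang', np.float64(29.46), 'yaw', np.float64(0.04), 'z at x=.1', np.float64(0.0951), 'y at .1', np.float64(-0.001), 'xmax', np.float64(0.0996))
[0.10272578 0.01026763 0.10556633] [-0.0344524  -0.99746374  0.06228252] 374
(319.3333333333333, 76.83333333333334) [ 0.07284931 -0.00109956 -0.09300748]
[ 0.10550865 -0.00080863  0.10074641]
(374.8333333333333, 76.66666666666666) [ 0.07276913 -0.00112648 -0.09348297]
[0.10552887 0.02698022 0.10071137]
depth by 28mm 0.1796036036036036
tip ray at z .098,.099,.1 [[0.1011, -0.0009, 0.097], [0.1013, -0.0009, 0.0985], [0.1015, -0.0009, 0.1]]
```

```bash
python3 - <<'E'
from h import *
d=load('w8');Q=tcloud(d);m=d['m'];o=TFC[:3,3];nn=np.array([-.866,0,-.5])
for s in [(slice(58,100),slice(335,362)),(slice(58,68),slice(285,318)),(slice(86,100),slice(330,450)),(slice(58,64),slice(330,450))]:
    q=Q[s].reshape(-1,3);k=d['z'][s].ravel()>0;h=(q[k]@nn);print(np.median(h),h.std(),end=' ')
    uv=(319.3,76.8);r=TFC[:3,:3]@np.array([(uv[0]-m[0,2])/m[0,0],-(uv[1]-m[1,2])/m[1,1],-1]);print(o+r*((np.median(h)-o@nn)/(r@nn)))
print(o+r*.1796)
E
```

```text
-0.14344198020951887 0.0004395052205628826 [ 0.10596385 -0.00082162  0.10335457]
-0.1433712242740624 0.0004958303765350232 [ 0.10594538 -0.00082178  0.10324504]
-0.14347335532600303 0.00042367632274485076 [ 0.10597204 -0.00082155  0.10340313]
-0.14343924646951864 0.00047206436621624636 [ 0.10596314 -0.00082163  0.10335034]
[ 0.1057713  -0.00082324  0.10221278]
```

Emit:
play_rows(series=[[0,0.003,0,0.0022,0],[0,0.006,0,0.004,0],[0,0.008,0,0.005,0],[0,0.0096,0,0.006,0],[0,0.0096,0,0.006,0]])

```text
clock: 10.1
tool_pos: [0.4454, -0.1371, 0.1568]
orientation: [180.0, 0.0, -11.0]
force: [-0.0, 0.6, -0.6]
opening: 0.0132
```

```bash
python3 - <<'E'
from h import *
plan()
take('wrist','w9');take('scene','s9')
d=load('w9');im=d['f'][50:140,270:400,::-1];cv2.imwrite('pics/w9c.png',cv2.resize(im,None,fx=6,fy=6,interpolation=cv2.INTER_CUBIC))
plan()
E
```

```text
t 10.1 tcp [ 0.4454 -0.1371  0.1568] rpy [ 1.7999e+02  1.0000e-02 -1.0960e+01] F [-0.02  0.64 -0.65] M [0.002 0.069 0.005] op 0.0132
plan [0.0, 0.0, 0.0, 0.0]
t 10.2 tcp [ 0.4452 -0.1371  0.1569] rpy [ 1.800e+02  1.000e-02 -1.096e+01] F [-0.52 -0.11 -0.42] M [-0.038  0.032  0.033] op 0.0138
plan [0.0, 0.0, 0.0, 0.0]
```

View pics/w9c.png

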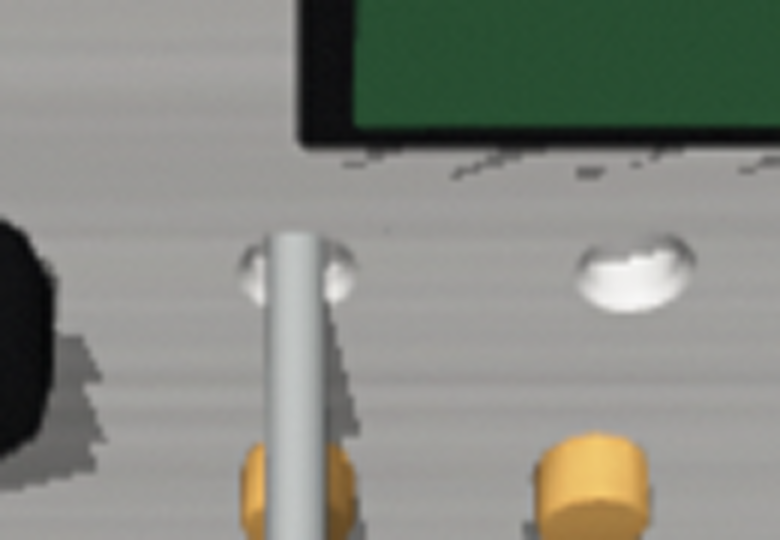

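Emit:
play_rows(series=[[0,0.0009,0,0.0005,0],[0,0.0017,0,0.001,0],[0,0.0026,0,0.0015,0],[0,0.0026,0,0.0015,0]])

```text
clock: 10.6
tool_pos: [0.4478, -0.1376, 0.1554]
orientation: [180.0, 0.0, -11.0]
force: [-0.4, -0.2, 0.7]
opening: 0.0137
```

Emit:
play_rows(series=[[0,0.0009,0,0.0005,0],[0,0.0017,0,0.001,0],[0,0.0017,0,0.001,0]])

```text
clock: 10.9
tool_pos: [0.4494, -0.1379, 0.1544]
orientation: [180.0, 0.0, -11.0]
force: [-1.8, 0.5, 2.1]
opening: 0.0135
```

```bash
python3 - <<'E'
from h import *
plan()
E
```

```text
t 10.9 tcp [ 0.4494 -0.1379  0.1544] rpy [ 1.7999e+02  2.0000e-02 -1.0960e+01] F [-1.75  0.53  2.12] M [0.177 0.548 0.   ] op 0.0135
plan [0.0, 0.0, 0.0, 0.0]
```

Emit:
play_rows(series=[[0,0.0008,0,0.0001,0],[0,0.0016,0,0.0003,0],[0,0.0016,0,0.0003,0]])

```text
clock: 11.2
tool_pos: [0.4508, -0.1382, 0.154]
orientation: [180.0, 0.0, -11.0]
force: [-2.6, 0.9, 0.5]
opening: 0.0137
```

Emit:
play_rows(series=[[0,0.0009,0,0.0005,0],[0,0.0009,0,0.0005,0]])

```text
clock: 11.4
tool_pos: [0.4512, -0.1384, 0.1535]
orientation: [180.0, 0.1, -11.0]
force: [-5.4, 1.8, 4.4]
opening: 0.014
```

```bash
python3 - <<'E'
from h import *
plan()
E
```

```text
t 11.4 tcp [ 0.4512 -0.1384  0.1535] rpy [ 1.7998e+02  9.0000e-02 -1.0960e+01] F [-5.42  1.84  4.4 ] M [0.622 1.824 0.076] op 0.014
plan [0.0, 0.0, 0.0, 0.0]
```

Emit:
play_rows(series=[[0,0.0005,0,0.0002,0],[0,0.0005,0,0.0002,0],[0,0.0005,0,0.0002,0]])

```text
clock: 11.7
tool_pos: [0.4513, -0.1385, 0.1533]
orientation: [180.0, 0.1, -11.0]
force: [-6.9, 3.1, 5.3]
opening: 0.0142
```

```bash
python3 - <<'E'
from h import *
plan()
E
```

```text
t 11.7 tcp [ 0.4513 -0.1385  0.1533] rpy [ 1.7998e+02  1.3000e-01 -1.0970e+01] F [-6.87  3.13  5.28] M [0.806 2.307 0.147] op 0.0142
plan [0.0, 0.0, 0.0, 0.0]
```

Emit:
play_rows(series=[[0,0,0,0,0],[0,0,0,0,0],[0,0,0,0,0],[0,0,0,0,0],[0,0,0,0,0],[0,0,0,0,0],[0,0,0,0,0]])

```text
clock: 12.4
tool_pos: [0.4513, -0.1385, 0.1533]
orientation: [180.0, 0.1, -11.0]
force: [-6.5, 1.6, 5.3]
opening: 0.0139
```

```bash
python3 - <<'E'
from h import *
plan()
take('wrist','w10');take('side','d10')
d=load('w10');e=dict(d);e['W']=TFC;I=np.eye(4);print(shaftp(e,I,95,170,317,321))
Q=tcloud(d);m=d['m'];o=TFC[:3,3];nn=np.array([-.866,0,-.5])
for s in [(slice(68,74),slice(335,450)),(slice(96,106),slice(330,355))]:
    q=Q[s].reshape(-1,3);k=d['z'][s].ravel()>0;h=q[k]@nn;print('panel',np.median(h),h.std())
im=d['f'][50:140,270:400,::-1];cv2.imwrite('pics/w10c.png',cv2.resize(im,None,fx=6,fy=6,interpolation=cv2.INTER_CUBIC))
im=load('d10')['f'][180:225,360:430,::-1];cv2.imwrite('pics/d10z.png',cv2.resize(im,None,fx=10,fy=10,interpolation=cv2.INTER_CUBIC))
E
```

```text
t 12.4 tcp [ 0.4513 -0.1385  0.1533] rpy [ 1.7998e+02  1.3000e-01 -1.0970e+01] F [-6.55  1.64  5.31] M [0.789 2.292 0.156] op 0.0139
plan [0.0, 0.0, 0.0, 0.0]
(343, 'ang', np.float64(28.71), 'yaw', np.float64(0.14), 'z at x=.1', np.float64(0.0944), 'y at .1', np.float64(-0.001), 'xmax', np.float64(0.0934))
panel -0.1235831013391012 0.00044552198054128423
panel -0.1252018291228517 0.00038486841687345325
```

View pics/w10c.png

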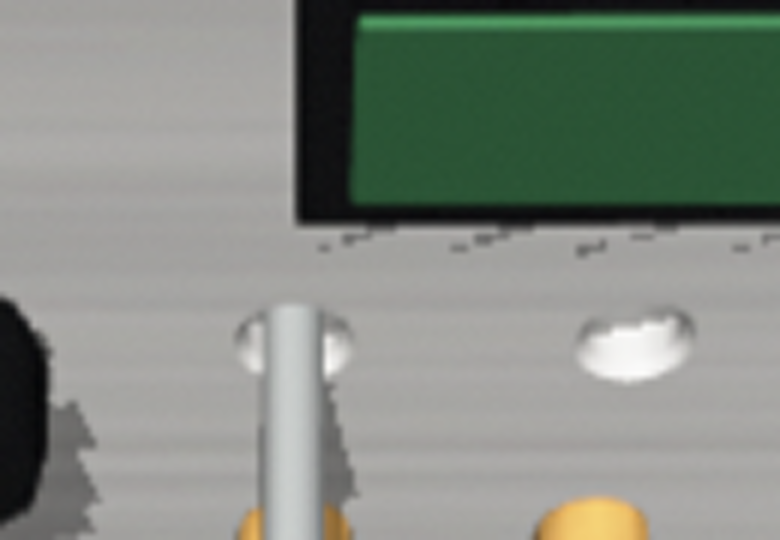

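View pics/d10z.png

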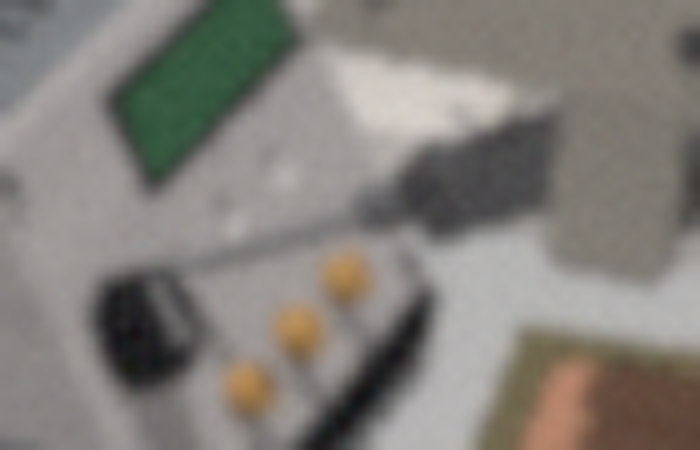

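Emit:
play_rows(series=[[0,0.0004,0,0.0002,0],[0,0.0004,0,0.0002,0],[0,0.0004,0,0.0002,0],[0,0.0004,0,0.0002,0],[0,0.0004,0,0.0002,0],[0,0.0004,0,0.0002,0],[0,0.0004,0,0.0002,0],[0,0.0004,0,0.0002,0]])

```text
clock: 13.3
tool_pos: [0.4514, -0.1385, 0.1531]
orientation: [180.0, 0.2, -11.0]
force: [-8.4, 2.2, 6.2]
opening: 0.0136
```

```bash
python3 - <<'E'
from h import *
plan()
E
```

```text
t 13.3 tcp [ 0.4514 -0.1385  0.1531] rpy [ 1.7998e+02  1.6000e-01 -1.0970e+01] F [-8.41  2.17  6.15] M [1.047 2.764 0.07 ] op 0.0136
plan [0.0, 0.0, 0.0, 0.0]
```

Emit:
play_rows(series=[[0,-0.0043,0,-0.0025,0],[0,-0.0173,0,-0.01,0],[0,-0.0346,0,-0.02,0],[0,-0.0346,0,-0.04,0],[0,-0.0346,0,-0.062,0],[0,-0.0346,0,-0.062,0],[0,-0.0346,0,-0.062,0]])

```text
clock: 14.0
tool_pos: [0.4195, -0.1318, 0.2158]
orientation: [-179.9, -0.1, -11.0]
force: [-0.6, 0.8, -0.8]
opening: 0.0137
```

```bash
python3 - <<'E'
from h import *
plan([.4797,-.1435,.212],-11)
take('wrist','w11')
d=load('w11');e=dict(d);e['W']=TFC;I=np.eye(4);print(shaftp(e,I,95,170,317,321))
E
```

```text
t 14.0 tcp [ 0.4195 -0.1318  0.2158] rpy [-1.7995e+02 -1.5000e-01 -1.0950e+01] F [-0.6   0.77 -0.77] M [-0.052  0.087 -0.006] op 0.0137
plan [0.0613, 3e-05, 0.00399, 0.05]
(371, 'ang', np.float64(29.24), 'yaw', np.float64(0.07), 'z at x=.1', np.float64(0.095), 'y at .1', np.float64(-0.001), 'xmax', np.float64(0.0962))
```

View pics/w11.png

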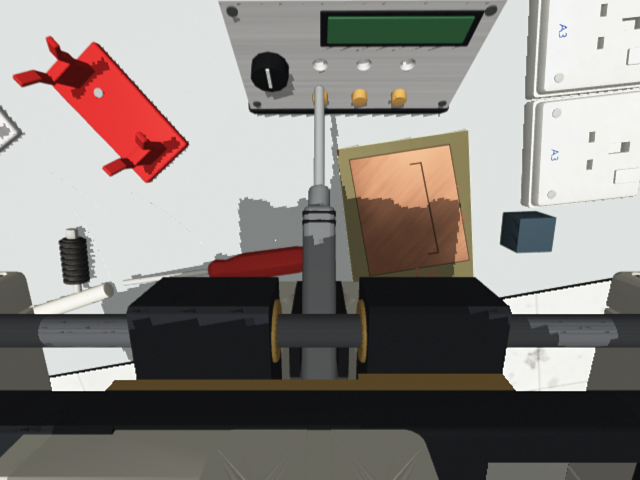

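Emit:
play_rows(series=[[0,0.03,0,0,0],[0,0.061,0,0,0],[0,0.061,0,0,0],[0,0.061,0,0.015,0],[0,0.061,0,0.025,0],[0,0.061,0,0.035,0],[0,0.061,0,0.045,0],[0,0.061,0,0.055,0],[0,0.061,0,0.065,0],[0,0.061,0,0.065,0]])

```text
clock: 15.05
tool_pos: [0.4786, -0.1435, 0.1491]
orientation: [180.0, 0.1, -10.9]
force: [-1.7, -0.1, 0.7]
opening: 0.0134
```

```bash
python3 - <<'E'
from h import *
plan()
take('wrist','w12')
d=load('w12');e=dict(d);e['W']=TFC;I=np.eye(4);print(shaftp(e,I,30,170,317,321))
E
```

```text
t 15.05 tcp [ 0.4786 -0.1435  0.1491] rpy [ 1.7999e+02  6.0000e-02 -1.0950e+01] F [-1.68 -0.07  0.7 ] M [0.105 0.1   0.017] op 0.0134
plan [0.0, 0.0, 0.0, 0.0]
(697, 'ang', np.float64(5.19), 'yaw', np.float64(0.08), 'z at x=.1', np.float64(0.0475), 'y at .1', np.float64(-0.001), 'xmax', np.float64(0.112))
```

View pics/w12.png

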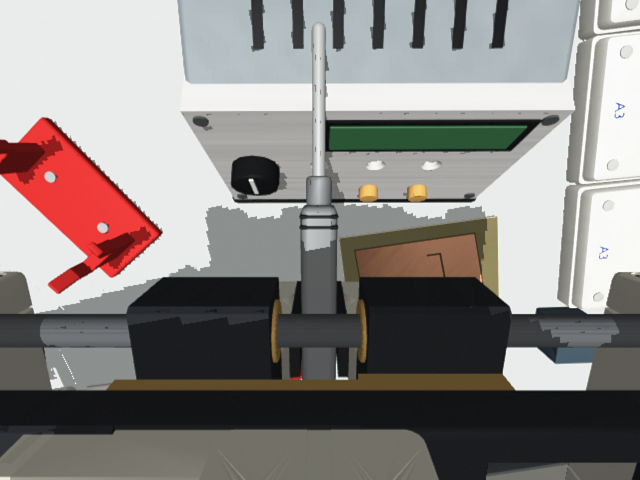

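Emit:
play_rows(series=[[0,0,0,0.003,0],[0,0,0,0.006,0],[0,0,0,0.008,0],[0,0,0,0.008,0]])

```text
clock: 15.5
tool_pos: [0.4787, -0.1435, 0.1422]
orientation: [-180.0, -0.0, -11.0]
force: [-1.1, 1.2, 3.6]
opening: 0.0137
```

```bash
python3 - <<'E'
from h import *
plan()
take('wrist','w13')
d=load('w13');e=dict(d);e['W']=TFC;I=np.eye(4);print(shaftp(e,I,30,170,317,321))
g=cv2.cvtColor(d['f'],cv2.COLOR_RGB2GRAY)
for v in range(14,30,2): print(v,g[v,310:328].tolist())
E
```

```text
t 15.5 tcp [ 0.4787 -0.1435  0.1422] rpy [-180.     -0.    -10.95] F [-1.13  1.15  3.58] M [ 0.115  0.418 -0.007] op 0.0137
plan [0.0, 0.0, 0.0, 0.0]
(697, 'ang', np.float64(0.66), 'yaw', np.float64(0.08), 'z at x=.1', np.float64(0.0398), 'y at .1', np.float64(-0.001), 'xmax', np.float64(0.1096))
14 [186, 187, 183, 168, 175, 185, 195, 202, 201, 198, 191, 179, 166, 156, 173, 185, 187, 186]
16 [188, 186, 164, 169, 175, 200, 211, 216, 215, 209, 203, 196, 184, 165, 150, 171, 185, 187]
18 [187, 166, 157, 176, 170, 201, 215, 224, 231, 222, 207, 198, 187, 171, 149, 144, 182, 187]
20 [186, 144, 155, 179, 195, 205, 215, 224, 232, 224, 207, 198, 187, 171, 149, 125, 181, 188]
22 [186, 142, 155, 178, 195, 204, 215, 225, 232, 224, 207, 198, 188, 171, 149, 123, 181, 190]
24 [185, 144, 154, 178, 193, 205, 214, 224, 232, 224, 207, 198, 187, 171, 150, 122, 165, 171]
26 [186, 145, 153, 178, 194, 204, 214, 226, 233, 224, 208, 197, 188, 172, 152, 118, 99, 108]
28 [186, 144, 154, 177, 193, 205, 215, 226, 233, 223, 207, 199, 187, 173, 152, 118, 101, 107]
```

```bash
python3 - <<'E'
from h import *
d=load('w13');m=d['m']
for n,v,z in (('w2',19.5,.047),('w13',12.5,.041),('w13',12.5,.042)):
    r=TFC[:3,:3]@np.array([0,-(v-m[1,2])/m[1,1],-1]);o=TFC[:3,3];print(n,(o+r*(z-o[2])/r[2]).round(4))
# fork y lateral now in hand same y
plan([.5805,.1346,.21],22.3)
print(get_obs()['joint_pos'].round(1))
E
```

```text
w2 [ 0.1148 -0.0011  0.047 ]
w13 [ 0.1151 -0.0011  0.041 ]
w13 [ 0.1154 -0.0011  0.042 ]
t 15.55 tcp [ 0.4787 -0.1435  0.1423] rpy [-180.     -0.    -10.95] F [-1.36  0.69  2.53] M [0.061 0.346 0.015] op 0.0139
plan [0.04708, -0.2924, -0.06768, -33.25]
[  5.9  13.1 -32.3  -0.  -44.6  73.2]
```

Emit:
play_rows(series=[[0,0,0,-0.02,0],[0,0,0,-0.05,0],[0,0.02,-0.04,-0.068,-5],[0,0.047,-0.2924,-0.068,-33.2],[0,0.047,-0.2924,-0.068,-33.2],[0,0.047,-0.2924,-0.068,-33.2],[0,0.047,-0.2924,-0.068,-33.2],[0,0.047,-0.2924,-0.068,-33.2],[0,0.047,-0.2924,-0.068,-33.2],[0,0.047,-0.2924,-0.068,-33.2]])

```text
clock: 16.55
tool_pos: [0.5805, 0.1362, 0.2095]
orientation: [-180.0, 0.1, 22.4]
force: [-0.2, 1.1, -0.2]
opening: 0.0138
```

Emit:
play_rows(series=[[0,0,0,0,0],[0,0,0,0,0]])

```text
clock: 16.75
tool_pos: [0.5801, 0.1335, 0.2102]
orientation: [-180.0, 0.0, 22.2]
force: [-0.7, -0.7, -0.4]
opening: 0.0138
```

```bash
python3 - <<'E'
from h import *
plan([.5805,.1346,.13],22.3)
take('wrist','w14')
E
```

```text
t 16.75 tcp [0.5801 0.1335 0.2102] rpy [-1.800e+02  2.000e-02  2.218e+01] F [-0.71 -0.68 -0.41] M [-0.112  0.027  0.011] op 0.0138
plan [0.00083, -0.00089, 0.08024, -0.12]
```

View pics/w14.png

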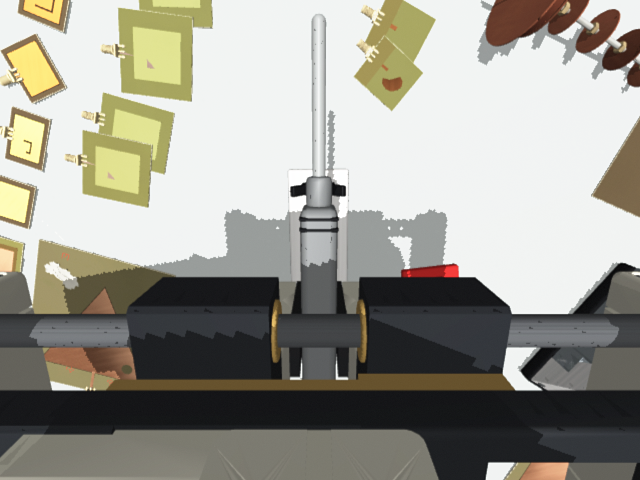

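Emit:
play_rows(series=[[0,0.0008,-0.0009,0.04,0],[0,0.0008,-0.0009,0.08,0],[0,0.0008,-0.0009,0.1,0],[0,0.0008,-0.0009,0.108,0],[0,0.0008,-0.0009,0.114,0],[0,0.0008,-0.0009,0.12,0],[0,0.0008,-0.0009,0.122,0],[0,0.0008,-0.0009,0.122,0]])

```text
clock: 17.6
tool_pos: [0.5813, 0.1357, 0.089]
orientation: [180.0, -0.1, 22.3]
force: [2.7, -2.1, -1.8]
opening: 0.0138
```

```bash
python3 - <<'E'
from h import *
plan([.5805,.1346,.086],22.3)
take('side','d15');im=load('d15')['f'][250:350,220:380,::-1];cv2.imwrite('pics/d15c.png',cv2.resize(im,None,fx=4.5,fy=4.5,interpolation=cv2.INTER_CUBIC))
E
```

```text
t 17.6 tcp [0.5813 0.1357 0.089 ] rpy [ 1.7999e+02 -7.0000e-02  2.2260e+01] F [ 2.7  -2.13 -1.81] M [-0.88  -0.667  0.089] op 0.0138
plan [-0.00121, 0.0007, 0.00295, -0.04]
```

View pics/d15c.png

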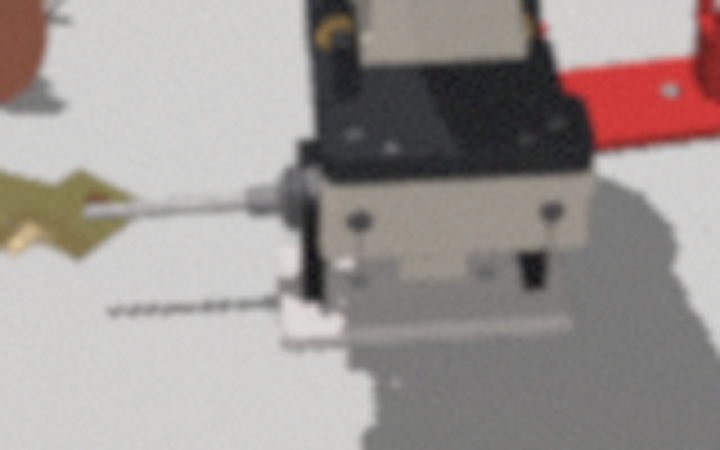

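Emit:
play_rows(series=[[0,-0.001,0.001,0,0],[0,-0.001,0.001,0.0025,0],[0,-0.001,0.001,0.0025,0]])

```text
clock: 17.95
tool_pos: [0.5803, 0.1346, 0.0866]
orientation: [-180.0, -0.0, 22.3]
force: [-2.7, -1.6, 6.2]
opening: 0.0135
```

```bash
python3 - <<'E'
from h import *
plan([.5805,.1346,.086],22.3)
E
```

```text
t 17.95 tcp [0.5803 0.1346 0.0866] rpy [-1.7999e+02 -4.0000e-02  2.2260e+01] F [-2.66 -1.65  6.19] M [-0.358  0.565  0.013] op 0.0135
plan [0.00015, 6e-05, 0.00064, -0.04]
```

Emit:
play_rows(series=[[30,0,0,0,0],[55,0,0,0,0],[55,0,0,0,0],[55,0,0,0,0],[55,0,0,0,0],[55,0,0,-0.01,0],[55,0,0,-0.05,0],[55,0,0,-0.1,0],[55,0,0,-0.14,0],[55,0,0,-0.14,0]])

```text
clock: 18.95
tool_pos: [0.5831, 0.1355, 0.2335]
orientation: [-180.0, -0.7, 22.3]
force: [-1.1, 0.2, -0.3]
opening: 0.048
```

Emit:
play_rows(series=[[55,-0.05,0,-0.05,0],[55,-0.05,0,-0.05,0],[55,-0.05,0,-0.05,0]])

```text
clock: 19.25
tool_pos: [0.5336, 0.1152, 0.2793]
orientation: [-180.0, -0.3, 22.3]
force: [0.2, -0.4, 0.1]
opening: 0.0482
```

```bash
python3 - <<'E'
from h import *
plan()
take('wrist','w16');take('scene','s16');take('side','d16')
im=load('d16')['f'][250:350,220:380,::-1];cv2.imwrite('pics/d16c.png',cv2.resize(im,None,fx=4.5,fy=4.5,interpolation=cv2.INTER_CUBIC))
d=load('w16')
for v in (92,100,130,170,240): print(v,d['f'][v,295:345].max(-1).tolist())
for n in ['side']:
    e=load('d16');Q=cloud(e);f=e['f'].astype(int)
    m=(Q[...,2]>.038)&(Q[...,2]<.07)&(Q[...,0]>.5)&(Q[...,0]<.72)&(Q[...,1]>.06)&(Q[...,1]<.22)&(f.max(-1)>55)&(f.max(-1)-f.min(-1)<30)
    q=Q[m];cc=q.mean(0);u,s,vt=np.linalg.svd(q-cc,full_matrices=False);a=vt[0]*np.sign(vt[0][0]);t=(q-cc)@a
    print(len(q),cc,a,'ends',cc+a*t.min(),cc+a*t.max())
E
```

```text
t 19.25 tcp [0.5336 0.1152 0.2793] rpy [-179.97   -0.29   22.27] F [ 0.21 -0.37  0.14] M [ 0.    -0.154 -0.025] op 0.0482
plan [0.0, 0.0, 0.0, 0.0]
92 [244, 244, 244, 244, 244, 244, 244, 243, 244, 244, 244, 244, 244, 244, 244, 244, 244, 244, 244, 244, 235, 192, 215, 245, 228, 197, 148, 151, 165, 236, 245, 244, 244, 244, 244, 244, 244, 244, 244, 244, 244, 244, 244, 244, 244, 244, 244, 244, 244, 244]
100 [244, 244, 244, 244, 244, 244, 244, 244, 244, 244, 244, 244, 244, 244, 244, 244, 245, 246, 162, 123, 140, 160, 182, 205, 201, 184, 162, 140, 127, 176, 244, 245, 244, 244, 244, 244, 244, 244, 244, 244, 244, 244, 244, 244, 244, 244, 244, 244, 244, 244]
130 [255, 255, 255, 255, 255, 255, 255, 232, 194, 186, 188, 187, 189, 184, 140, 97, 126, 164, 195, 207, 207, 207, 206, 203, 203, 201, 200, 199, 198, 174, 144, 97, 106, 121, 164, 185, 188, 187, 189, 190, 191, 189, 191, 197, 193, 203, 252, 255, 249, 224]
170 [244, 255, 255, 254, 254, 254, 255, 255, 255, 254, 254, 254, 254, 255, 255, 255, 173, 153, 183, 198, 199, 198, 197, 197, 195, 194, 194, 193, 187, 162, 138, 109, 171, 207, 255, 255, 254, 254, 254, 254, 254, 254, 254, 255, 255, 255, 255, 255, 248, 226]
240 [157, 156, 158, 156, 157, 156, 157, 156, 157, 156, 156, 157, 158, 157, 157, 156, 156, 156, 157, 157, 156, 156, 156, 156, 158, 156, 157, 156, 157, 157, 157, 157, 157, 157, 157, 157, 156, 157, 155, 173, 252, 188, 156, 158, 156, 156, 157, 156, 156, 156]
974 [0.59344392 0.14318382 0.04870062] [ 0.93202813  0.36178948 -0.02078323] ends [0.53348879 0.11991077 0.05003755] [0.68614519 0.17916808 0.04663348]
```

View pics/d16c.png

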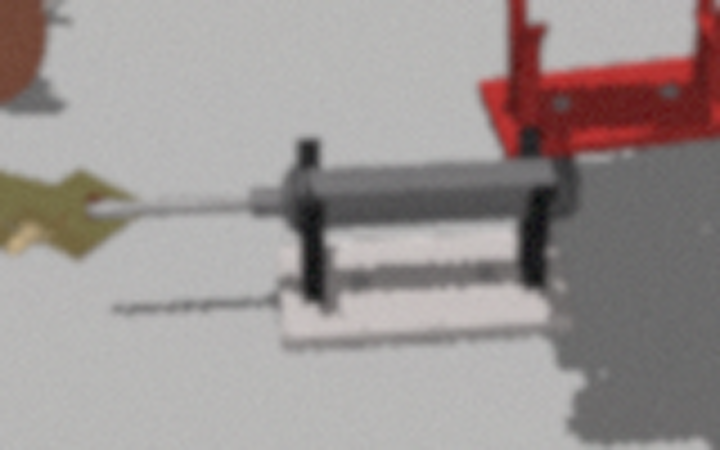

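View pics/w16.png

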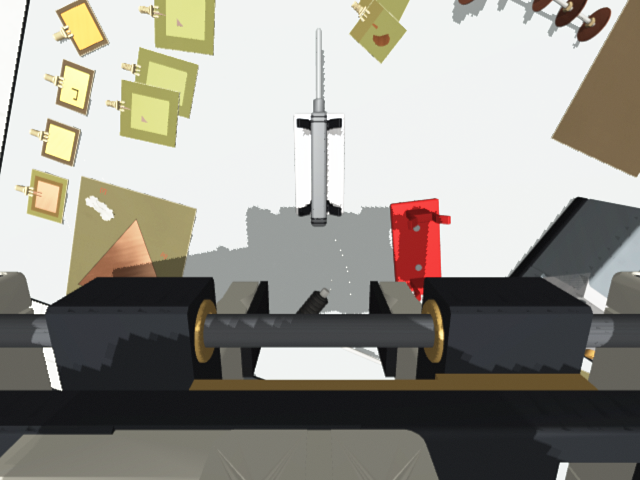

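View pics/s16.png

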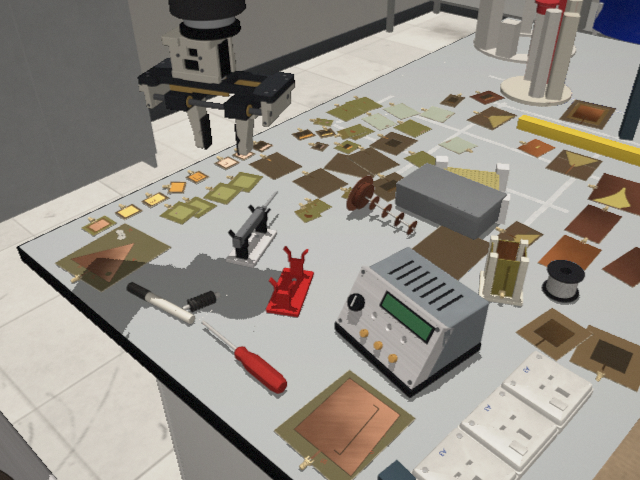

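The stylus lies in both forks, in the side view from (90,208) to (575,185), and its ends match the start to within about 1 mm. The gripper is clear and nothing else has moved.

Emit:
play_rows(series=[[55,0,0,0,0],[55,0,0,0,0],[55,0,0,0,0]])

```text
clock: 19.7
tool_pos: [0.5341, 0.1155, 0.275]
orientation: [180.0, 0.1, 22.2]
force: [-0.0, -0.5, -0.8]
opening: 0.0484
```

```bash
python3 -c "
from h import *
plan();print(close_job())"
```

```text
t 19.7 tcp [0.5341 0.1155 0.275 ] rpy [1.7998e+02 8.0000e-02 2.2240e+01] F [-0.02 -0.53 -0.8 ] M [-0.02  -0.022 -0.046] op 0.0484
plan [0.0, 0.0, 0.0, 0.0]
the job is handed in; nothing more can be done
None
```

The meter's zero button was pressed to its stop and held. The stylus is back in both forks of its cradle, and I handed the job in at 19.7 s.

- **Tilting the stylus:** The tool can only shift and spin. I gripped the handle level and pivoted the stylus about 29° in the grip by pressing its tail lightly (up to about 10 N) on the meter's top edge.
- **Pressing:** The tip went into the well nearest the knob without touching the panel. The spring pushed back with about 2.6 N, then the force rose steeply to about 7–10.6 N with almost no further movement. I took that as the stop and held it for about 1.8 s.
- **Returning:** I levelled the stylus to within 1° on the meter's front top edge, set it in the cradle, let go and backed away.

**Last checks:** The side view shows the stylus level in both forks, with both ends within about 1 mm of where they started. The wrist force read about zero, the red look-alike had not moved, and the tip never entered the other two wells.

**Limits and disagreements:**
- The button's full travel was judged from force and depth only, about 11–12 mm below the mouth; no camera could see it.
- The cameras disagreed by 1–2 mm on the tip height before insertion, and the tip brushed the bore wall with about 1 N.
- One side of a fork slot was touched with about 3 N while lowering the stylus; I corrected that by about 1 mm before letting go.

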